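Re-tool the hole-punch station behind its lift-off guard

TASK

Re-tool the punch station on the sole-cutting bench: squeeze its two sprung hinge pins together, lift the front guard off and stand it in the wooden slot rack. Then hook the tool plate's edge beside its row of collars under the station's lip and lay the plate flat on the bed behind the front stop, and stand every steel punch on the bench upright in a collar of the plate, one to a collar. Last, drop the guard back onto its hinge so that both pins have sprung fully home and it hangs down; leave the tin, the hammer and the heel blocks alone.

Things in the scene. Friction and masses are not known exactly. Their poses are not given: they have to be found in the camera images.
- station: Fixed orange and grey punch station. Origin: centre of its underside on the bench, z up; yaw within 0.12 rad of 0, so that -x faces the robot. Grey bed 168 x 262 mm, x from -86 to +82 mm, top at z = 20 mm; lip along its -x edge, stop bar along its +x edge, hinge cheeks at both sides near +x, 210 mm apart inside.
- lip (a point): Middle of the free edge of the station's steel lip, on its underside: at (-59, 0, 35) mm in the station's frame, 15 mm above the bed. The lip is 194 mm long in y, 6 mm thick, top at z = 41 mm; beneath it the bed runs back another 17 mm to a wall.
- stop (a point): Middle of the inner face of the station's front stop bar, on the bed: at (74, 0, 20) mm in the station's frame. The bar is 180 mm long in y, 6 mm thick and stands 9 mm above the bed.
- hinge (a point): Middle of the station's hinge axis, at (56, 0, 135) mm in its frame; axes as the station's, hinge along y. The guard's origin belongs here. Cheeks at y = +-105 to 117 mm have open-topped U saddles 15 mm wide in x, flared at 45 deg to 35 mm (top 20 mm above the axis). Outside each, at y = +-121 to 131 mm, a keeper with a closed 14 mm square hole on the axis, top 17 mm above it.
- guard: Loose aluminium guard door, 0.35 to 0.55 kg, hung on the hinge at the start. Origin mid hinge tube, y along the tube, z up when hanging. Panel 6 mm thick (x), 190 mm wide (y), from the axis 100 mm down. Tube 18 mm thick, 206 mm long; 12 mm trunnions out to y = +-116 mm lie in the saddles, 2 mm sideways play. It is the same either way round.
- grip (a point): On the guard, 30 mm above its axis, midway between the two black grip blocks of its pins; where to pinch, fingers closing along the guard's y. Blocks: 24 mm in x, 10 mm in y, 14 to 46 mm above the axis; outer faces 64 mm apart, 40 mm with both pins pulled. Pinched together they draw both pins in and carry the guard, hanging; let go, the pins spring out.
- pin_a (a joint): Travel of the sprung 8 mm pin at the guard's +y end: 0 = fully out (tip at y = 130 mm, in the keeper hole, so that the guard cannot lift), 0.012 m = fully pulled back, clear of the keeper. Spring 2 N when out, 6 N when pulled back. Pulled by its grip block.
- pin_b (a joint): The same for the pin at the guard's -y end.
- plate: Loose white tool plate, 0.35 to 0.6 kg, 140 (x) x 194 (y) x 8 mm, origin at the centre of its underside, z up. Its -x edge, by the row of four steel collars, goes under the lip. Home: underside on the bed, origin a few mm from the station's in x and y, same yaw. The lip leaves 7 mm over the plate and the stop is 9 mm high, so it goes in tilted only (12 to 15 deg, +x edge up).
- rib (a point): Middle of the top of the plate's dark rib handle, at (28, 0, 56) mm in the plate's frame: rib 12 mm thick (x), 60 mm long (y), rising 48 mm above the plate.
- rack: Fixed wooden rack, base 80 x 190 x 10 mm, with two rails that form a slot along its y axis. Origin: centre of the underside.
- slot (a point): Centre of the rack's slot floor, 10 mm above the rack's origin, axes as the rack's. Slot along y: 10 mm wide, flared at 45 deg to 30 mm at the top, 60 mm above the bench. The guard stands here with its panel's lower edge on the floor: its origin 100 mm above this point.
- collar0 (a point): Centre of collar 0 on the plate's top face, at (-32, -70.5, 8) mm in the plate's frame. Collar: ring 38 mm inside, 44 mm outside, 20 mm high above the plate.
- collar1 (a point): Centre of collar 1 on the plate's top face, at (-32, -23.5, 8) mm in the plate's frame. Collar: ring 38 mm inside, 44 mm outside, 20 mm high above the plate.
- collar2 (a point): Centre of collar 2 on the plate's top face, at (-32, 23.5, 8) mm in the plate's frame. Collar: ring 38 mm inside, 44 mm outside, 20 mm high above the plate.
- collar3 (a point): Centre of collar 3 on the plate's top face, at (-32, 70.5, 8) mm in the plate's frame. Collar: ring 38 mm inside, 44 mm outside, 20 mm high above the plate.
- punch0: Loose steel hole punch, 0.16 kg, 58 mm tall: heavy steel foot 32 mm in diameter and 26 mm high, black grip 24 mm in diameter above it. Origin: centre of its underside. Stands upright near the robot's side of the station at the start; two to four of the four are present.
- punch1: Loose steel hole punch, 0.16 kg, 58 mm tall: heavy steel foot 32 mm in diameter and 26 mm high, black grip 24 mm in diameter above it. Origin: centre of its underside. Stands upright near the robot's side of the station at the start; two to four of the four are present.
- punch2: Loose steel hole punch, 0.16 kg, 58 mm tall: heavy steel foot 32 mm in diameter and 26 mm high, black grip 24 mm in diameter above it. Origin: centre of its underside. Stands upright near the robot's side of the station at the start; two to four of the four are present.
- punch3: Loose steel hole punch, 0.16 kg, 58 mm tall: heavy steel foot 32 mm in diameter and 26 mm high, black grip 24 mm in diameter above it. Origin: centre of its underside. Stands upright near the robot's side of the station at the start; two to four of the four are present.
- tin: Bystander: closed brass-coloured tin, 66 mm across, 85 mm high. Leave alone.
- hammer: Bystander: hammer lying flat, 200 mm long. Leave alone.
- heels: Bystander: stack of two heel blocks, 75 x 62 x 50 mm. Leave alone.
Things that resemble listed ones, but are neither listed nor needed, are in the scene too. Leave any green look-alike of the punch2 alone.

How it is judged:
On the way, in this order (a step that is already met when the one before it is completed fails the run):
1. the guard is off its hinge and stands released, upright, in the rack's slot (x of guard in the frame of slot between -0.016 and 0.016 m and y of guard in the frame of slot between -0.05 and 0.05 m and z of guard in the frame of slot between 0.094 and 0.104 m and angle between guard's own z axis and vertical below 0.2 rad and contact force between the fingers and guard below 0.1 N), for 0.2 s.
2. the plate is hooked under the lip and lies flat on the bed behind the stop (x of plate in the frame of station between -0.0085 and 0.0055 m and y of plate in the frame of station between -0.012 and 0.012 m and z of plate in the frame of station between 0.018 and 0.0225 m and angle between plate's own z axis and vertical below 0.03 rad and x of rib in the frame of station above 0.015 m), for 0.2 s.
3. every punch stands in a collar of the plate, the plate still home, before the guard goes back (all of step 2 and (distance between punch0 and collar0 below 0.007 m or distance between punch0 and collar1 below 0.007 m or distance between punch0 and collar2 below 0.007 m or distance between punch0 and collar3 below 0.007 m) and (distance between punch1 and collar0 below 0.007 m or distance between punch1 and collar1 below 0.007 m or distance between punch1 and collar2 below 0.007 m or distance between punch1 and collar3 below 0.007 m) and (distance between punch2 and collar0 below 0.007 m or distance between punch2 and collar1 below 0.007 m or distance between punch2 and collar2 below 0.007 m or distance between punch2 and collar3 below 0.007 m) and (distance between punch3 and collar0 below 0.007 m or distance between punch3 and collar1 below 0.007 m or distance between punch3 and collar2 below 0.007 m or distance between punch3 and collar3 below 0.007 m) and distance between guard and hinge above 0.06 m), for 0.2 s.
At the end, for the whole second after the job is handed in: Guard on its hinge within 4 mm (6 mm sideways), hanging within 0.25 rad, pins within 3 mm of fully out. Plate under the lip, flat on the bed (2.5 mm, 0.03 rad; -8.5 to +5.5 mm in x, 12 mm in y). Each punch's foot within 7 mm of a collar's floor centre. All at rest (0.03 m/s) (all of step 2 and x of guard in the frame of hinge between -0.004 and 0.004 m and y of guard in the frame of hinge between -0.006 and 0.006 m and z of guard in the frame of hinge between -0.003 and 0.004 m and angle between the y axis of guard and the y axis of station, either way round below 0.05 rad and value of joint each of pin_a, pin_b below 0.003 m and angle between guard's own z axis and vertical below 0.25 rad and (distance between punch0 and collar0 below 0.007 m or distance between punch0 and collar1 below 0.007 m or distance between punch0 and collar2 below 0.007 m or distance between punch0 and collar3 below 0.007 m) and (distance between punch1 and collar0 below 0.007 m or distance between punch1 and collar1 below 0.007 m or distance between punch1 and collar2 below 0.007 m or distance between punch1 and collar3 below 0.007 m) and (distance between punch2 and collar0 below 0.007 m or distance between punch2 and collar1 below 0.007 m or distance between punch2 and collar2 below 0.007 m or distance between punch2 and collar3 below 0.007 m) and (distance between punch3 and collar0 below 0.007 m or distance between punch3 and collar1 below 0.007 m or distance between punch3 and collar2 below 0.007 m or distance between punch3 and collar3 below 0.007 m) and linear speed of each of guard, plate, punch0, punch1, punch2, punch3 below 0.03 m/s); the robot touches nothing.
It fails at once if the tin is moved by more than 30 mm (distance of tin from where it was at the start of the episode above 0.03 m).
It fails at once if the hammer is moved by more than 30 mm (distance of hammer from where it was at the start of the episode above 0.03 m).
It fails at once if the heels is moved by more than 30 mm (distance of heels from where it was at the start of the episode above 0.03 m).
Of punch0, punch1, punch2, punch3 only 2 to 4 are there at a start; the rules pass over those that are not, and their reading is None.
At some moment in a run one of plate, punch0, punch1, punch2, punch3 may be knocked a few centimetres aside while the robot is not near it.
It also fails if it takes over 200 s, if anything falls off the work surface, if the arm or the gripper's body presses on something with over 40 N, if the wrist force passes 120 N, or if a joint passes its speed limit or range.

ROBOT

A 7-joint arm with a two-finger parallel gripper is mounted at the origin on the work surface. World frame = base frame: x ahead of the robot, y to its left, z up, the work surface at z = 0. Lengths are in m, angles in rad, forces in N, time in s.
With the tool pointing down it reaches from about 0.4 to 0.85 m from the base axis. Payload 10.4 kg.
Tool frame: the origin (TCP) lies midway between the tips of the shut fingers; the grasp point (between the pads) lies 19 mm behind it; z points along the fingers, y is the line along which they close (so a half turn about z gives the same grasp; the last joint's range is limited). The gripper opens to 85 mm and grips with 20 to 120 N. Pads are 22 mm wide; open, the fingers measure 114 mm over their backs; the gripper's body (76 mm by 85 mm) begins 54 mm behind the grasp point. The pads swing forward as they close: fully open they stand 13 mm farther back than shut.
Start: joints at [-1.208, 0.332, -0.065, 1.46, 0.022, 1.35, -0.088], TCP at [0.235, 0.579, 0.231] pointing down, gripper open.
Joint ranges: [-2.6, 2.6], [-0.5, 2.12], [-1.47, 1.34], [0.16, 2.42], [-1.27, 4.41], [0.06, 2.06], [-2.6, 2.6]. Speed limits (rad/s): [2.22, 2.22, 2.79, 2.79, 3.14, 3.14, 3.14].

INTERFACE

Orientations are given as a unit quaternion [x, y, z, w].
In Python, from workcell import get_obs, camera, camera_params, hand_in gives the robot as it stands.
- The arm moves only by the tool carry_out, never from a script. Its argument "commands" is a list that holds one entry, the list of rows, each a list of 6 numbers: the shift along the tool's x, y, z in units of 40 mm (1.0 is 40 mm), then the turn, a rotation vector about the tool's x, y, z in units of 6 degrees (1.0 is 6 degrees). In form: [[[x, y, z, ax, ay, az], ...]]. A call has 1 to 20 rows; each row shifts and turns the commanded pose from where the row before left it, along the tool's axes as they then stand; what a row does not reach is not made up. A row lasts 1/12 s, in which the tool goes at most 41.7 mm and 7.16 degrees, less where a joint would pass 70% of its speed; a pose out of reach is approached as far as the arm can. A call is refused whole if a number of a shift passes 1 or a number of a turn 1, either way. A call with a gripper value outside its range is refused whole. "hand" is the closure, from -1 (fully open) to 1 (shut), set as the call begins (left out, the last holds). The fingers move at their own pace and stop on an object; "force" is the grip in N (left out, the last holds). Time passes only in rows, so rows that do not move let the fingers close. It gives the time, the measured TCP pose, the force, the opening and the grip force at its end, in the units of the state.
- get_obs(): the state, without advancing time (a new reading comes with each control period).
- camera(name): name is "scene" or "side" or "wrist"; returns the picture (384x512x3 uint8, red, green, blue); there is no depth.
- camera_params(name): a dict with "mtx" (3x3 intrinsics, pixels), "R" (3x3) and "t" (3): a world point X has camera coordinates R X + t. Camera axes: x right, y down, z forward; pixel columns grow to the right and rows downward; lengths in m; the calibration is good to about 2 mm. A picture is of the moment at which its call begins: read the wrist's pose just before it. camera_params takes no time and is no camera call; for the wrist camera it gives the pose at the moment of the call.
- hand_in(): hands the job in; it is judged then, once.
The state is a dict: "clock": time; "joint_pos": joint angles; "joint_velocities": joint speeds; "tau": joint torques, N m; "position": TCP position; "ee_rot": TCP orientation; "ft_force": force on the tool from outside, world axes, zero at the start; "torque": the same for the moment, N m; "grip_width": opening from 0.0 (shut) to 1.0 (fully open); "grasp_force": force on a finger pad.
Only numpy, scipy, OpenCV 4.12 (cv2) and the standard library are available. Lean on these libraries where they do the work, as an engineer would, in place of code of your own. Each camera call takes 0.05 s, during which the arm holds its last target. There are 200 camera calls.

## Working session

There is one attempt and no reset: what is moved stays moved. The work goes in short steps, Python scripts to look and compute and a tool call to move; the robot and the scene stay as the last step left them, time stands still between calls to the robot, and variables do not carry over. Pictures are saved under pics/ and viewed, at most 17 in all, crops included, and the job is handed in when it is done.

Besides the shell and the picture viewer there is one more tool, called after "Request:" as name(argument=value, ...), one argument or row to a line, values as JSON. carry_out: Moves the arm, as the interface text tells. Its arguments: {"type":"object","properties":{"commands":{"type":"array"},"hand":{"type":"number"},"force":{"type":"number"}},"required":["commands"]}

```bash
mkdir -p pics; ls; python3 - <<'E'
from workcell import get_obs,camera,camera_params
import cv2,numpy as np
o=get_obs(); print(o)
for n in("scene","side","wrist"):
    p=camera_params(n); im=camera(n); cv2.imwrite(f"pics/{n}0.png",im[:,:,::-1]); print(n,{k:np.round(v,4).tolist() for k,v in p.items()})
a=[cv2.imread(f"pics/{n}0.png") for n in("scene","side")]
E
```

```text
pics
{'clock': 0.0, 'joint_pos': array([-1.20761346,  0.33287514, -0.0647209 ,  1.46093575,  0.02158986,
        1.34994063, -0.08847098]), 'joint_velocities': array([-2.23284484e-04, -6.83575343e-04, -8.92198037e-04, -1.07913686e-03,
       -8.50832364e-05, -1.81574676e-03, -2.12793585e-04]), 'tau': array([-2.55628265e-04, -6.25435138e+01,  4.86722973e-02, -3.91613460e+01,
        1.60665700e-02,  9.81837104e-03, -8.77735964e-07]), 'position': array([0.23502315, 0.57870894, 0.23051662]), 'ee_rot': array([ 1.91664364e-01,  9.81460257e-01, -7.22849631e-04, -1.14286437e-04]), 'ft_force': array([-0.28875516,  0.01116018,  0.13231216]), 'torque': array([ 0.00109385, -0.01784084, -0.00793336]), 'grasp_force': 0.0, 'grip_width': 0.9964580117111331}
scene {'mtx': [[362.5565, 0.0, 248.3436], [0.0, 362.5565, 189.1607], [0.0, 0.0, 1.0]], 'R': [[-0.1092, 0.9939, -0.013], [0.6322, 0.0594, -0.7725], [-0.7671, -0.0926, -0.6348]], 't': [0.0516, -0.2647, 1.4656]}
side {'mtx': [[366.0614, 0.0, 258.2593], [0.0, 366.0614, 188.3873], [0.0, 0.0, 1.0]], 'R': [[0.728, -0.6855, -0.007], [-0.483, -0.5056, -0.7149], [0.4865, 0.5239, -0.6992]], 't': [-0.427, 0.3452, 0.7029]}
wrist {'mtx': [[282.7625, 0.0, 250.9019], [0.0, 282.7625, 186.6109], [0.0, 0.0, 1.0]], 'R': [[0.3767, 0.9263, -0.0015], [0.8919, -0.3623, 0.2708], [0.2503, -0.1034, -0.9626]], 't': [-0.6234, -0.0345, 0.3788]}
```

View pics/scene0.png

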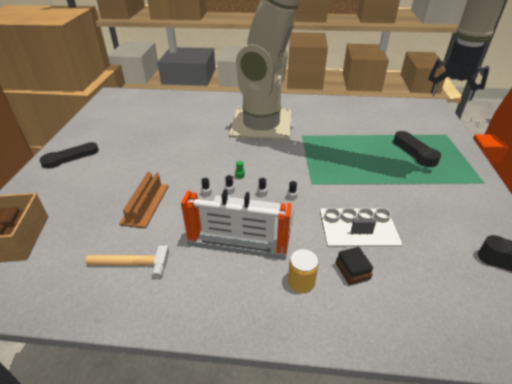

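View pics/side0.png

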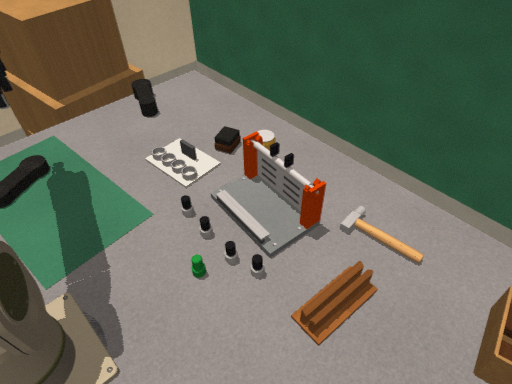

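```bash
cat >h.py <<'E'
import numpy as np,cv2
from workcell import get_obs,camera,camera_params
from scipy.spatial.transform import Rotation as Ro
def snap(n,f=None):
    p=camera_params(n); im=camera(n)[:,:,::-1].copy()
    if f: cv2.imwrite(f"pics/{f}.png",im)
    return im,p
def cen(p): return -p["R"].T@p["t"]
def ray(p,u,v): return p["R"].T@np.linalg.inv(p["mtx"])@np.array([u,v,1.])
def onz(p,u,v,z):
    c,d=cen(p),ray(p,u,v); return c+d*(z-c[2])/d[2]
def tri(L):
    A=np.zeros((3,3));b=np.zeros(3)
    for p,u,v in L:
        d=ray(p,u,v);d/=np.linalg.norm(d);P=np.eye(3)-np.outer(d,d);A+=P;b+=P@cen(p)
    return np.linalg.solve(A,b)
def proj(p,X):
    q=p["mtx"]@(p["R"]@np.asarray(X,float)+p["t"]);return q[:2]/q[2]
def blobs(m,lo=8,hi=1e9):
    n,l,s,c=cv2.connectedComponentsWithStats(m.astype(np.uint8))
    return [(int(s[i,4]),c[i].round(1).tolist(),s[i,:4].tolist()) for i in range(1,n) if lo<=s[i,4]<=hi]
def go(pos,yaw=None,q=None):
    """shift in tool units, turn in units; yaw = direction of tool y (closing) in world, tool down"""
    o=get_obs();R=Ro.from_quat(o["ee_rot"])
    if q is None:
        c,s=np.cos(yaw),np.sin(yaw); y=np.array([c,s,0]);z=np.array([0,0,-1.]);T=Ro.from_matrix(np.c_[np.cross(y,z),y,z])
    else: T=Ro.from_quat(q)
    print("at",o["position"].round(4),"shift",(R.inv().apply(np.asarray(pos)-o["position"])/.04).round(3),"turn",((R.inv()*T).as_rotvec()/np.radians(6)).round(3),"t",o["clock"])
E
python3 - <<'E'
from h import *
s,ps=cv2.imread("pics/scene0.png"),camera_params("scene");d,pd=cv2.imread("pics/side0.png"),camera_params("side")
def hsv(i):return cv2.cvtColor(i,cv2.COLOR_BGR2HSV)
for n,i,p in(("scene",s,ps),("side",d,pd)):
    h=hsv(i)
    print(n,cen(p).round(3))
    print(" orange",blobs((h[...,0]<11)&(h[...,1]>200)&(h[...,2]>140),60))
    print(" dark",blobs(h[...,2]<50,25,400))
    print(" green",blobs((h[...,0]>45)&(h[...,0]<75)&(h[...,1]>180)&(h[...,2]>60),25,400))
    print(" wood",blobs((h[...,0]>5)&(h[...,0]<15)&(h[...,1]>130)&(h[...,2]<180)&(h[...,2]>40),300))
p=camera_params("wrist");o=get_obs();R=Ro.from_quat(o["ee_rot"])
print("wrist cam in tool",R.inv().apply(cen(p)-o["position"]).round(4),(p["R"]@R.as_matrix()).round(3).tolist(), R.as_matrix().round(3).tolist())
E
```

```text
scene [1.297 0.1   0.727]
 orange [(301, [489.8, 141.2], [475, 134, 33, 14]), (103, [188.4, 199.4], [182, 192, 14, 16])]
 dark [(398, [415.2, 152.5], [394, 136, 45, 30]), (268, [69.2, 157.5], [42, 147, 55, 20]), (41, [228.9, 180.8], [227, 177, 5, 9]), (42, [205.0, 183.3], [203, 179, 5, 9]), (39, [261.9, 183.4], [260, 179, 5, 9]), (45, [292.1, 186.9], [290, 183, 6, 9]), (36, [224.2, 196.7], [223, 191, 4, 13]), (30, [246.1, 200.1], [245, 194, 3, 13]), (196, [351.8, 267.6], [339, 253, 32, 24]), (196, [6.2, 376.9], [0, 365, 19, 19])]
 green []
 wood [(1702, [10.5, 142.6], [0, 86, 33, 102]), (1673, [501.0, 140.7], [474, 89, 38, 104]), (1148, [142.1, 201.6], [120, 173, 47, 54]), (543, [191.2, 219.6], [181, 193, 20, 48]), (419, [8.4, 218.8], [0, 207, 23, 27]), (368, [282.5, 233.7], [277, 215, 13, 39])]
side [ 0.136 -0.486  0.735]
 orange [(77, [251.8, 137.4], [243, 132, 19, 13]), (121, [314.5, 185.6], [304, 179, 22, 13])]
 dark [(257, [3.1, 83.5], [0, 59, 12, 49]), (120, [187.9, 150.6], [181, 143, 15, 16]), (93, [274.1, 148.9], [270, 143, 9, 13]), (90, [288.5, 159.9], [285, 153, 8, 14]), (97, [185.7, 201.9], [181, 196, 10, 13]), (94, [239.3, 220.6], [217, 198, 47, 46]), (109, [204.6, 223.2], [200, 217, 10, 14]), (118, [230.1, 248.2], [226, 241, 9, 15]), (129, [256.8, 261.9], [252, 255, 10, 15]), (44, [507.8, 332.6], [504, 328, 8, 10]), (135, [56.3, 358.5], [39, 330, 27, 54]), (27, [10.4, 343.7], [0, 336, 23, 17])]
 green [(208, [197.5, 265.8], [192, 255, 13, 22])]
 wood [(518, [250.3, 156.7], [243, 134, 20, 45]), (759, [311.3, 206.3], [300, 184, 26, 45]), (3119, [334.9, 302.7], [291, 261, 86, 84])]
wrist cam in tool [ 0.0691 -0.0008 -0.1425] [[-0.0, 1.0, 0.0], [-0.963, -0.0, -0.271], [-0.271, -0.0, 0.963]] [[-0.926, 0.376, -0.0], [0.376, 0.926, -0.001], [-0.0, -0.001, -1.0]]
```

View pics/wrist0.png

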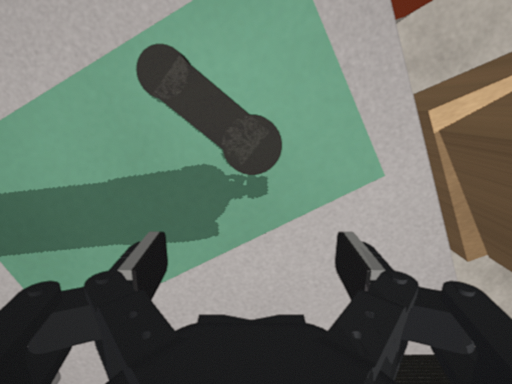

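```bash
python3 - <<'E'
from h import *
ps,pd=camera_params("scene"),camera_params("side")
S={"b-":(224.2,196.7,288.5,159.9),"b+":(246.1,200.1,274.1,148.9),"p0":(205,183.3,256.8,261.9),"p1":(228.9,180.8,230.1,248.2),"p2":(261.9,183.4,204.6,223.2),"p3":(292.1,186.9,185.7,201.9)}
for k,(a,b,c,d) in S.items():
    X=tri([(ps,a,b),(pd,c,d)]);print(k,X.round(4),(proj(ps,X)-(a,b)).round(1))
# rib, plate corners(side 4 corners z=8mm), rack base corners
for u,v in((181,141),(219,158),(190,183),(147,160)):print("plate",onz(pd,u,v,.008).round(3))
for u,v in((321,207),(399,244),(323,208)):pass
for u,v in((322,209),(399,243),(322,213)):pass
for u,v in((323,338),(294,315),(378,288),(349,270)):print("rack",onz(pd,u,v,.01).round(3))
print("green",onz(pd,197.5,270,.01).round(3),"tin",onz(ps,302,285,0.0).round(3),"heels",onz(ps,355,270,.03).round(3))
E
```

```text
b- [ 0.6528 -0.0368  0.1649] [-0.4  0.2]
b+ [0.6587 0.0172 0.1643] [-0.  0.]
p0 [ 0.4539 -0.1352  0.0409] [-0.3  0.1]
p1 [ 0.4348 -0.0646  0.0407] [-0.3  0.2]
p2 [0.4381 0.0373 0.0406] [-0.3  0.2]
p3 [0.4466 0.129  0.041 ] [-0.2  0.1]
plate [0.611 0.396 0.008]
plate [0.646 0.241 0.008]
plate [0.514 0.211 0.008]
plate [0.479 0.388 0.008]
rack [ 0.441 -0.343  0.01 ]
rack [ 0.435 -0.27   0.01 ]
rack [ 0.616 -0.355  0.01 ]
rack [ 0.607 -0.283  0.01 ]
green [ 0.354 -0.042  0.01 ] tin [0.765 0.161 0.   ] heels [0.732 0.283 0.03 ]
```

```bash
python3 - <<'E'
from h import *
go((.62,-.02,.40),np.pi/2-.11)
E
```

```text
at [0.2351 0.5788 0.2307] shift [-14.549 -10.253  -4.22 ] turn [-1.100e-02 -1.000e-03 -2.634e+00] t 0.15
```

Request:
carry_out(
  commands=[
    [[-0.727,-0.513,-0.211,0,0,0],[-0.727,-0.513,-0.211,0,0,0],[-0.727,-0.513,-0.211,0,0,0],[-0.727,-0.513,-0.211,0,0,0],[-0.727,-0.513,-0.211,0,0,0],[-0.727,-0.513,-0.211,0,0,0],[-0.727,-0.513,-0.211,0,0,0],[-0.727,-0.513,-0.211,0,0,0],[-0.727,-0.513,-0.211,0,0,0],[-0.727,-0.513,-0.211,0,0,0],[-0.727,-0.513,-0.211,0,0,0],[-0.727,-0.513,-0.211,0,0,0],[-0.727,-0.513,-0.211,0,0,0],[-0.727,-0.513,-0.211,0,0,0],[-0.727,-0.513,-0.211,0,0,0],[-0.727,-0.513,-0.211,0,0,0],[-0.727,-0.513,-0.211,0,0,0],[-0.727,-0.513,-0.211,0,0,0],[-0.727,-0.513,-0.211,0,0,0],[-0.727,-0.513,-0.211,0,0,0]],
  ],
  hand=-1,
)

```text
clock: 1.82
position: [0.6202, -0.0214, 0.4004]
ee_rot: [0.191, 0.982, 0.0, -0.0]
ft_force: [0.5, 0.6, 0.8]
grip_width: 0.999
grasp_force: 0.0
```

Request:
carry_out(
  commands=[
    [[0,0,0,0,0,-0.88],[0,0,0,0,0,-0.88],[0,0,0,0,0,-0.88],[0,0,0,0,0,0],[0,0,0,0,0,0],[0,0,0,0,0,0],[0,0,0,0,0,0]],
  ],
)

```text
clock: 2.4
position: [0.6195, -0.0198, 0.4001]
ee_rot: [0.056, 0.998, 0.0, -0.0]
ft_force: [-0.2, -0.6, 0.5]
grip_width: 1.001
grasp_force: 0.0
```

```bash
python3 - <<'E'
from h import *
o=get_obs();print(o["position"].round(4),o["clock"],o["joint_pos"].round(2))
i,p=snap("wrist","w1")
h=cv2.cvtColor(i,cv2.COLOR_BGR2HSV)
print(" orange",blobs((h[...,0]<14)&(h[...,1]>180)&(h[...,2]>120),60))
E
```

```text
[ 0.6195 -0.0198  0.4001] 2.4 [-0.36  0.31  0.45  1.18 -0.13  1.68  1.51]
 orange [(97, [339.4, 168.4], [334, 163, 11, 12]), (176, [174.0, 183.1], [170, 168, 9, 32]), (107, [337.9, 189.1], [333, 184, 11, 11]), (65, [185.2, 191.8], [182, 188, 8, 9])]
```

View pics/w1.png

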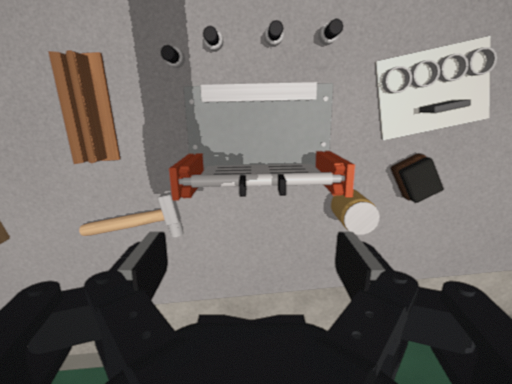

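```bash
python3 - <<'E'
from h import *
i=cv2.imread("pics/w1.png");p=camera_params("wrist");h=cv2.cvtColor(i,cv2.COLOR_BGR2HSV)
def quad(m,z,roi,name):
    k=np.zeros(m.shape,np.uint8);x0,y0,x1,y1=roi;k[y0:y1,x0:x1]=m[y0:y1,x0:x1]
    cs,_=cv2.findContours(k,cv2.RETR_EXTERNAL,cv2.CHAIN_APPROX_NONE);c=max(cs,key=cv2.contourArea)
    W=np.array([onz(p,u,v,z)[:2] for u,v in c[:,0]+0.0]).astype(np.float32)
    (cx,cy),(a,b),t=cv2.minAreaRect(W*1000)
    L,ang=(a,t) if a>b else (b,t+90)
    yaw=(ang-90+90)%180-90  # of y axis minus 90
    print(name,"c",round(cx,1),round(cy,1),"size",round(a,1),round(b,1),"yaw",round(yaw,2),"px",cv2.boundingRect(c))
sat=h[...,1];V=h[...,2]
print(h[93,260],h[120,260],h[130,420],h[120,85],h[60,40],h[181,310])
quad(((V>190)&(sat<40)),.041,(190,75,330,110),"lip")
quad(((V>195)&(sat<45)),.008,(360,20,512,150),"plate")
quad(((h[...,0]<16)&(sat>110)),.01,(40,40,125,170),"rack")
quad(((V>150)&(sat<40)),.145,(180,165,345,200),"tube")
print("dark",[ (b,onz(p,*b[1],.165).round(4)) for b in blobs(V<50,20,300) if b[1][1]<230])
E
```

```text
[ 10   7 208] [ 30   5 147] [ 27  11 216] [ 13 140 135] [  5  10 150] [ 13  11 207]
lip c 527.1 2.8 size 192.8 26.5 yaw -5.17 px (201, 82, 116, 19)
plate c 582.2 318.3 size 89.4 191.6 yaw 5.61 px (380, 72, 109, 68)
rack c 520.7 -310.8 size 89.1 194.5 yaw 86.59 px (49, 51, 71, 112)
tube c 662.6 -11.7 size 234.0 39.4 yaw -6.37 px (181, 173, 161, 27)
dark [((110, [329.8, 31.9], [324, 21, 18, 18]), array([0.4747, 0.091 , 0.165 ])), ((64, [273.2, 35.4], [268, 28, 13, 12]), array([0.4709, 0.0231, 0.165 ])), ((67, [212.7, 40.2], [205, 33, 13, 12]), array([ 0.468 , -0.0502,  0.165 ])), ((226, [169.5, 53.8], [161, 45, 18, 18]), array([ 0.4771, -0.105 ,  0.165 ])), ((103, [431.7, 107.2], [420, 101, 36, 11]), array([0.5765, 0.2181, 0.165 ])), ((106, [242.1, 185.2], [240, 175, 6, 21]), array([ 0.6528, -0.0366,  0.165 ])), ((119, [281.2, 184.3], [278, 174, 7, 21]), array([0.6575, 0.0174, 0.165 ]))]
```

```bash
python3 - <<'E'
from h import *
go((.6552,-.0092,.148),np.radians(84.8))
E
```

```text
at [ 0.6195 -0.0199  0.4001] shift [-0.856  0.363  6.303] turn [ 0.001  0.    -0.191] t 2.45
```

Request:
carry_out(
  commands=[
    [[-0.428,0.181,0.6,0,0,0],[-0.428,0.182,0.6,0,0,-0.19],[0,0,0.6,0,0,0],[0,0,0.6,0,0,0],[0,0,0.6,0,0,0],[0,0,0.6,0,0,0],[0,0,0.6,0,0,0],[0,0,0.6,0,0,0],[0,0,0.5,0,0,0],[0,0,0.4,0,0,0],[0,0,0.3,0,0,0],[0,0,0.2,0,0,0],[0,0,0.1,0,0,0],[0,0,0,0,0,0],[0,0,0,0,0,0],[0,0,0,0,0,0]],
  ],
)

```text
clock: 3.78
position: [0.6558, -0.0094, 0.1492]
ee_rot: [0.045, 0.999, 0.0, 0.001]
ft_force: [0.1, -0.8, 0.6]
grip_width: 1.0
grasp_force: 0.0
```

Request:
carry_out(
  commands=[
    [[0,0,0,0,0,0],[0,0,0,0,0,0],[0,0,0,0,0,0],[0,0,0,0,0,0],[0,0,0,0,0,0],[0,0,0,0,0,0],[0,0,0,0,0,0],[0,0,0,0,0,0],[0,0,0,0,0,0],[0,0,0,0,0,0],[0,0,0,0,0,0],[0,0,0,0,0,0]],
  ],
  hand=1,
  force=50,
)

```text
clock: 4.78
position: [0.6565, -0.0096, 0.1499]
ee_rot: [0.045, 0.999, 0.0, 0.002]
ft_force: [0.8, -0.4, 7.3]
grip_width: 0.445
grasp_force: 50.6
```

```bash
python3 - <<'E'
from h import *
i,p=snap("wrist","w2");o=get_obs();print(o["grip_width"]*85,o["grasp_force"],o["ft_force"],o["position"])
E
```

```text
37.87276339994917 50.61154246330261 [-0.06321804 -0.75841374  7.93159097] [ 0.6564369  -0.00959923  0.14985941]
```

View pics/w2.png

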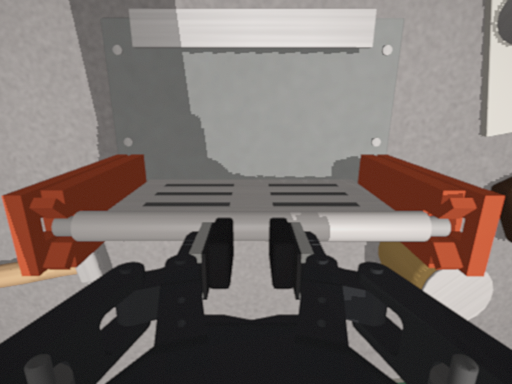

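Request:
carry_out(
  commands=[
    [[0,0,-0.1,0,0,0],[0,0,-0.2,0,0,0],[0,0,-0.2,0,0,0],[0,0,-0.2,0,0,0],[0,0,-0.2,0,0,0],[0,0,-0.2,0,0,0],[0,0,-0.3,0,0,0],[0,0,-0.3,0,0,0],[0,0,-0.3,0,0,0],[0,0,-0.3,0,0,0],[0,0,-0.3,0,0,0],[0,0,-0.3,0,0,0],[0,0,-0.3,0,0,0],[0,0,-0.2,0,0,0],[0,0,-0.1,0,0,0],[0,0,0,0,0,0],[0,0,0,0,0,0]],
  ],
)

```text
clock: 6.25
position: [0.6551, -0.0093, 0.2877]
ee_rot: [0.045, 0.999, 0.0, -0.0]
ft_force: [-0.1, 0.2, -5.8]
grip_width: 0.444
grasp_force: 51.4
```

```bash
python3 - <<'E'
from h import *
i,p=snap("wrist","w3");j,_=snap("side","s3")
o=get_obs();print(o["grip_width"]*85,o["grasp_force"],o["ft_force"],o["position"],o["joint_pos"].round(2))
cv2.imwrite("pics/c3.png",np.hstack([i[::1],j])[:, :][:, :1024][:, ::1] if 0 else cv2.resize(np.hstack([i,j]),(800,300)))
go((.55,-.30,.29),np.radians(-3.8))
E
```

```text
38.088698981256066 51.36779844760895 [ 0.856327    0.75370723 -5.33604652] [ 0.65490202 -0.00925955  0.28717824] [-0.36  0.39  0.43  1.3  -0.16  1.48  1.53]
at [ 0.6549 -0.0093  0.2872] shift [ 1.963 -7.474 -0.067] turn [-1.1000e-02 -1.0000e-02  1.4779e+01] t 6.35
```

View pics/c3.png

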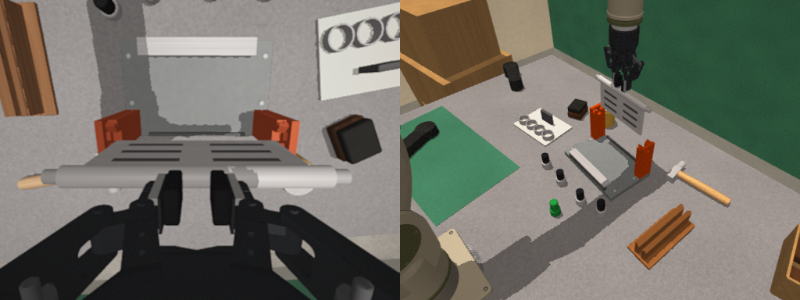

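```bash
python3 - <<'E'
import cv2,numpy as np
a=cv2.imread("pics/w1.png")[40:180,30:140];b=cv2.imread("pics/s3.png")[240:360,275:395]
a=cv2.resize(a,None,fx=4,fy=4,interpolation=cv2.INTER_CUBIC);b=cv2.resize(b,None,fx=3,fy=3,interpolation=cv2.INTER_CUBIC)
o=np.zeros((560,800,3),np.uint8);o[:a.shape[0],:a.shape[1]]=a;o[:360,440:]=b;cv2.imwrite("pics/c4.png",o)
E
```

```text
(no output)
```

View pics/c4.png

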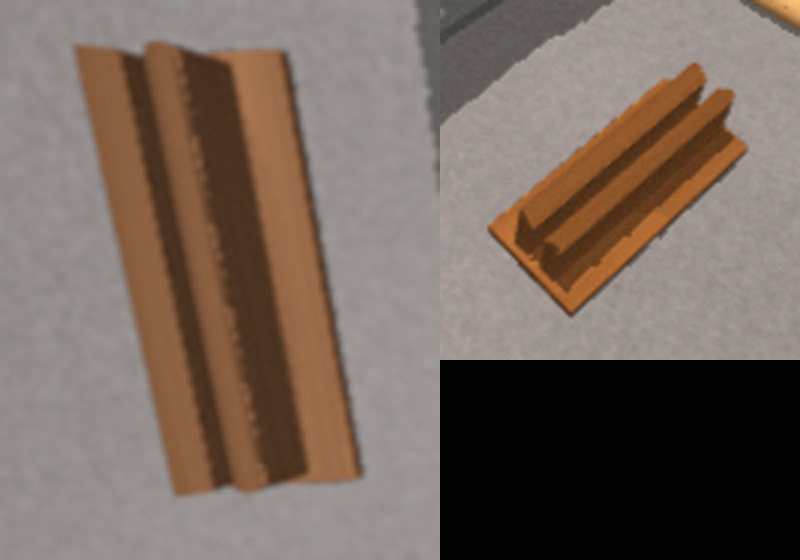

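```bash
python3 - <<'E'
from h import *
pd=camera_params("side")
f=lambda u,v,z:onz(pd,275+(u-440)/3,240+v/3,z)[:2]*1000
L,B,Rr=f(490,228,.01),f(572,315,.01),f(746,147,.01)
print("corners",L.round(1),B.round(1),Rr.round(1),"c",((L+Rr)/2).round(1),"len",np.linalg.norm(B-Rr).round(1),np.linalg.norm(B-L).round(1),"ang",np.degrees(np.arctan2(*(Rr-B)[::-1])).round(2))
for n,(a,b) in {"rightrail":((548,246),(733,92)),"leftrail":((525,213),(700,66))}.items():
    print(n,f(*a,.06).round(1),f(*b,.06).round(1))
# wrist at w1
T=Ro.from_quat([.056,.998,0,0]);p0=camera_params("wrist");o=get_obs();R=Ro.from_quat(o["ee_rot"])
Rct=p0["R"]@R.as_matrix();c=np.array([.6195,-.0198,.4001])+T.apply(R.inv().apply(cen(p0)-o["position"]))
Rw=Rct@T.as_matrix().T;p=dict(mtx=p0["mtx"],R=Rw,t=-Rw@c)
g=lambda u,v,z:onz(p,30+u/4,40+v/4,z)[:2]*1000
a,b=g(285,52,.01),g(360,478,.01);print("right edge",a.round(1),b.round(1),np.degrees(np.arctan2(*(a-b)[::-1])))
for n,(u,v),(s,t) in(("rr inner edge",(185,46),(266,487)),("rr outer",(148,44),(237,490)),("left inner",(125,55),(213,488)),("left outer",(75,45),(175,495))):
    print(n,g(u,v,.06).round(1),g(s,t,.06).round(1))
E
```

```text
corners [ 429.6 -268.5] [ 424.5 -346.7] [ 612.1 -355.1] c [ 520.8 -311.8] len 187.8 78.3 ang -2.57
rightrail [ 427.3 -317.4] [ 609.9 -332.9]
leftrail [ 433.5 -292.2] [ 611.2 -303.7]
right edge [ 432.2 -259.5] [ 618.1 -271.4] 176.34039113256514
rr inner edge [ 436.8 -274.6] [ 611.  -288.5]
rr outer [ 434.5 -288.8] [ 610.9 -301.3]
left inner [ 437.3 -298.9] [ 608.9 -311.4]
left outer [ 431.6 -317.2] [ 610.  -328.6]
```

```bash
python3 - <<'E'
from h import *
go((.522,-.3065,.287),np.radians(-4))
E
```

```text
at [ 0.6549 -0.0093  0.2872] shift [ 2.645 -7.698  0.009] turn [-1.1000e-02 -1.0000e-02  1.4812e+01] t 6.35
```

Request:
carry_out(
  commands=[
    [[0.1,-0.3,0,0,0,0],[0.2,-0.5,0,0,0,0],[0.2,-0.6,0,0,0,0],[0.2,-0.6,0,0,0,0],[0.2,-0.6,0,0,0,0],[0.2,-0.6,0,0,0,0],[0.2,-0.6,0,0,0,0],[0.2,-0.6,0,0,0,0],[0.2,-0.6,0,0,0,0],[0.2,-0.6,0,0,0,0],[0.2,-0.6,0,0,0,0],[0.2,-0.6,0,0,0,0],[0.2,-0.5,0,0,0,0],[0.145,-0.398,0,0,0,0],[0,0,0,0,0,0]],
  ],
)

```text
clock: 7.6
position: [0.5188, -0.3115, 0.288]
ee_rot: [0.048, 0.999, -0.001, -0.001]
ft_force: [-0.8, 0.0, -3.5]
grip_width: 0.442
grasp_force: 51.4
```

Request:
carry_out(
  commands=[
    [[0,0,0,0,0,0.4],[0,0,0,0,0,0.8],[0,0,0,0,0,0.8],[0,0,0,0,0,0.8],[0,0,0,0,0,0.8],[0,0,0,0,0,0.8],[0,0,0,0,0,0.8],[0,0,0,0,0,0.8],[0,0,0,0,0,0.8],[0,0,0,0,0,0.8],[0,0,0,0,0,0.8],[0,0,0,0,0,0.8],[0,0,0,0,0,0.8],[0,0,0,0,0,0.8],[0,0,0,0,0,0.8],[0,0,0,0,0,0.8],[0,0,0,0,0,0.8],[0,0,0,0,0,0.8],[0,0,0,0,0,0.8],[0,0,0,0,0,0]],
  ],
)

```text
clock: 9.27
position: [0.5219, -0.3065, 0.2877]
ee_rot: [0.732, 0.681, -0.0, -0.0]
ft_force: [0.1, 0.4, -4.2]
grip_width: 0.446
grasp_force: 51.4
```

```bash
python3 - <<'E'
from h import *
o=get_obs();print(o["grip_width"]*85,o["ft_force"].round(1),o["joint_pos"].round(2))
go((.522,-.3065,.175),np.radians(-4))
E
```

```text
37.89459945054285 [ 0.1  0.4 -4.2] [-0.18  0.33  0.82  1.46 -0.24  1.45  0.57]
at [ 0.5219 -0.3065  0.2877] shift [-1.000e-03  4.000e-03  2.817e+00] turn [-0.006 -0.004 -0.026] t 9.2667
```

Request:
carry_out(
  commands=[
    [[0,0,0.3,0,0,0],[0,0,0.4,0,0,0],[0,0,0.4,0,0,0],[0,0,0.4,0,0,0],[0,0,0.4,0,0,0],[0,0,0.3,0,0,0],[0,0,0.25,0,0,0],[0,0,0.12,0,0,0],[0,0,0,0,0,0],[0,0,0,0,0,0],[0,0,0,0,0,0],[0,0,0,0,0,0]],
  ],
)

```text
clock: 10.27
position: [0.5227, -0.3068, 0.1861]
ee_rot: [0.731, 0.683, 0.0, 0.001]
ft_force: [0.8, -1.2, -4.6]
grip_width: 0.444
grasp_force: 51.4
```

```bash
python3 - <<'E'
from h import *
a,ps=snap("scene");b,_=snap("wrist")
print(get_obs()["position"],proj(ps,(.522+.09,-.3065-.006,.07)),proj(ps,(.522+.09,-.3065-.006,.01)))
a=cv2.resize(a[130:240,100:190],None,fx=5,fy=5,interpolation=cv2.INTER_CUBIC)
o=np.zeros((550,800,3),np.uint8);o[:,:450]=a;o[:262,450:]=cv2.resize(b,(350,262));cv2.imwrite("pics/c5.png",o)
E
```

```text
[ 0.52262453 -0.30666366  0.18585841] [127.53221    207.48070431] [132.32733829 223.29275226]
```

View pics/c5.png

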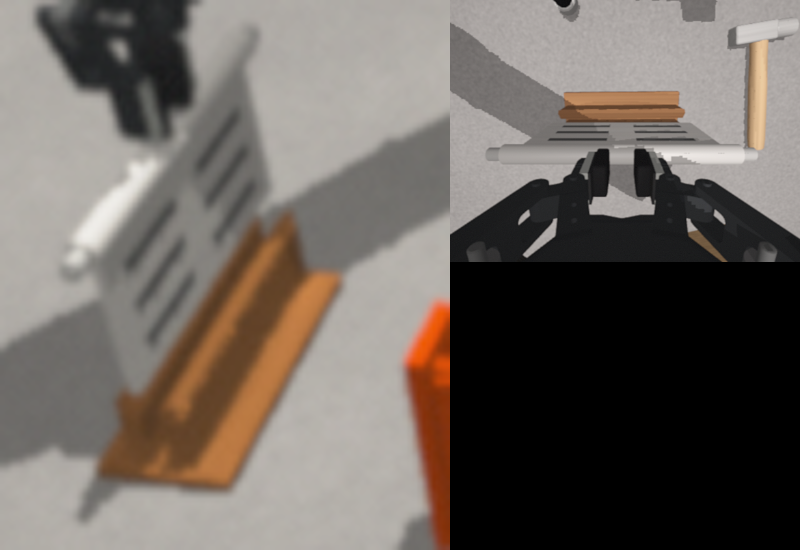

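Request:
carry_out(
  commands=[
    [[0,0,0.15,0,0,0],[0,0,0.15,0,0,0],[0,0,0.15,0,0,0],[0,0,0.15,0,0,0],[0,0,0.15,0,0,0],[0,0,0.15,0,0,0],[0,0,0.15,0,0,0],[0,0,0,0,0,0],[0,0,0,0,0,0]],
  ],
)

```text
clock: 11.12
position: [0.5221, -0.3065, 0.1429]
ee_rot: [0.731, 0.682, -0.0, -0.0]
ft_force: [-0.1, -0.8, -4.6]
grip_width: 0.444
grasp_force: 51.4
```

Request:
carry_out(
  commands=[
    [[0,0,0.1,0,0,0],[0,0,0.1,0,0,0],[0,0,0.1,0,0,0],[0,0,0.06,0,0,0],[0,0,0,0,0,0],[0,0,0,0,0,0]],
  ],
)

```text
clock: 11.62
position: [0.5222, -0.3065, 0.1287]
ee_rot: [0.731, 0.682, -0.0, -0.0]
ft_force: [-0.7, -0.4, -4.6]
grip_width: 0.447
grasp_force: 51.4
```

Request:
carry_out(
  commands=[
    [[0,0,0.05,0,0,0],[0,0,0.05,0,0,0],[0,0,0.03,0,0,0],[0,0,0,0,0,0],[0,0,0,0,0,0]],
  ],
)

```text
clock: 12.03
position: [0.5225, -0.3069, 0.125]
ee_rot: [0.731, 0.682, 0.001, 0.0]
ft_force: [-4.2, 1.6, 8.3]
grip_width: 0.445
grasp_force: 53.6
```

Request:
carry_out(
  commands=[
    [[0,0,0,0,0,0],[0,0,0,0,0,0],[0,0,0,0,0,0],[0,0,0,0,0,0],[0,0,0,0,0,0],[0,0,0,0,0,0],[0,0,0,0,0,0],[0,0,0,0,0,0],[0,0,0,0,0,0],[0,0,0,0,0,0]],
  ],
  hand=-1,
)

```text
clock: 12.87
position: [0.5224, -0.3065, 0.1237]
ee_rot: [0.731, 0.682, 0.0, 0.0]
ft_force: [0.5, 0.1, 0.3]
grip_width: 1.002
grasp_force: 0.0
```

Request:
carry_out(
  commands=[
    [[0,0,-0.2,0,0,0],[0,0,-0.4,0,0,0],[0,0,-0.6,0,0,0],[0,0,-0.8,0,0,0],[0,0,-0.8,0,0,0],[0,0,-0.8,0,0,0],[0,0,-0.8,0,0,0],[0,0,-0.8,0,0,0],[0,0,-0.4,0,0,0],[0,0,0,0,0,0]],
  ],
)

```text
clock: 13.7
position: [0.523, -0.3076, 0.3524]
ee_rot: [0.731, 0.682, 0.001, 0.003]
ft_force: [-0.7, -0.7, 0.1]
grip_width: 0.994
grasp_force: 0.0
```

```bash
python3 - <<'E'
from h import *
a,ps=snap("scene");b,pd=snap("side","s6")
a=cv2.resize(a[130:240,100:210],None,fx=4,fy=4,interpolation=cv2.INTER_CUBIC)
b=cv2.resize(b[200:360,250:410],None,fx=2.3,fy=2.3,interpolation=cv2.INTER_CUBIC)
o=np.zeros((440,440+b.shape[1],3),np.uint8);o[:,:440]=a;o[:b.shape[0],440:]=b;cv2.imwrite("pics/c6.png",o[:,:800])
E
```

```text
(no output)
```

View pics/c6.png

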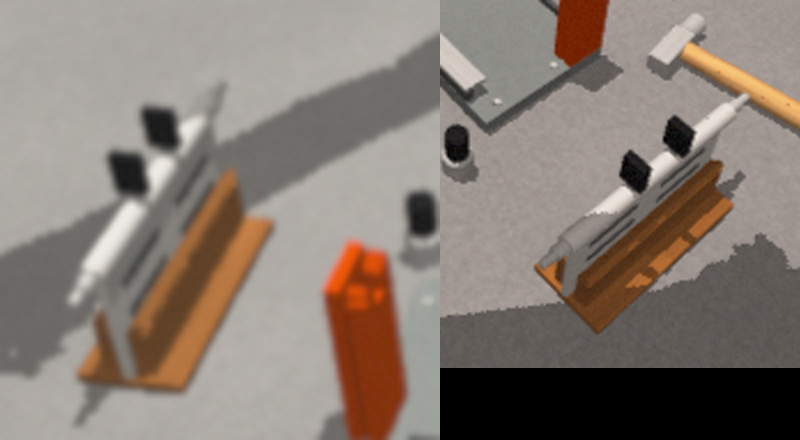

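```bash
python3 - <<'E'
from h import *
go((.575,.29,.33),np.radians(5.6))
E
```

```text
at [ 0.5223 -0.3068  0.3483] shift [14.975  0.289  0.454] turn [ 0.01   0.003 -1.589] t 13.8
```

Request:
carry_out(
  commands=[
    [[0.4,0,0,0,0,0],[0.9,0.02,0.03,0,0,0],[0.9,0.02,0.03,0,0,0],[0.9,0.02,0.03,0,0,0],[0.9,0.02,0.03,0,0,0],[0.9,0.02,0.03,0,0,0],[0.9,0.02,0.03,0,0,0],[0.9,0.02,0.03,0,0,0],[0.9,0.02,0.03,0,0,0],[0.9,0.02,0.03,0,0,0],[0.9,0.02,0.03,0,0,0],[0.9,0.02,0.03,0,0,0],[0.9,0.02,0.03,0,0,0],[0.9,0.02,0.03,0,0,0],[0.9,0.02,0.03,0,0,0],[0.9,0.02,0.03,0,0,0],[0.9,0.02,0.03,0,0,0],[0.18,0,0,0,0,-0.8],[0,0,0,0,0,-0.79],[0,0,0,0,0,0]],
  ],
  hand=0.1,
)

```text
clock: 15.47
position: [0.5754, 0.2912, 0.3267]
ee_rot: [0.67, 0.743, -0.001, -0.0]
ft_force: [0.4, -1.6, -0.8]
grip_width: 0.447
grasp_force: 0.0
```

Request:
carry_out(
  commands=[
    [[0,0,0,0,0,0],[0,0,0,0,0,0],[0,0,0,0,0,0],[0,0,0,0,0,0],[0,0,0,0,0,0]],
  ],
)

```text
clock: 15.88
position: [0.5761, 0.2901, 0.3286]
ee_rot: [0.672, 0.74, 0.0, -0.0]
ft_force: [-0.5, -0.4, 0.5]
grip_width: 0.45
grasp_force: 0.0
```

```bash
python3 - <<'E'
from h import *
o=get_obs();print(o["position"],o["clock"],o["grip_width"]*85,o["joint_pos"].round(2))
i,p=snap("wrist","w7")
np.savez("w7.npz",**p)
E
```

```text
[0.57613884 0.2900576  0.32864503] 15.8833 38.22148204753659 [-0.87  0.37  0.47  1.26 -0.16  1.55 -0.33]
```

View pics/w7.png

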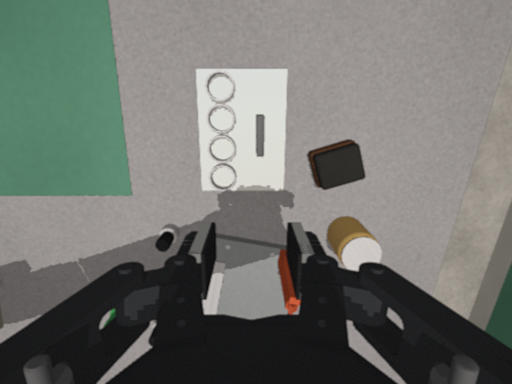

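```bash
python3 - <<'E'
from h import *
i=cv2.imread("pics/w7.png");p=dict(np.load("w7.npz"));h=cv2.cvtColor(i,cv2.COLOR_BGR2HSV)
m=((h[...,2]>185)&(h[...,1]<45)).astype(np.uint8);m[:60]=0;m[195:]=0;m[:,:180]=0;m[:,300:]=0
cs,_=cv2.findContours(m,cv2.RETR_EXTERNAL,cv2.CHAIN_APPROX_NONE);c=max(cs,key=cv2.contourArea);hull=cv2.convexHull(c)[:,0]
W=np.array([onz(p,u,v,.008)[:2] for u,v in hull],np.float32)*1000
print(cv2.minAreaRect(W),cv2.boundingRect(c))
d=((h[...,2]<90)).astype(np.uint8);d[:105]=0;d[165:]=0;d[:,:245]=0;d[:,:250]=0;d[:,275:]=0
print(blobs(d,20))
cs,_=cv2.findContours(d,cv2.RETR_EXTERNAL,cv2.CHAIN_APPROX_NONE);c=max(cs,key=cv2.contourArea)[:,0]
W=np.array([onz(p,u,v,.056)[:2] for u,v in c],np.float32)*1000;print("rib",cv2.minAreaRect(W))
E
```

```text
((557.89892578125, 316.31268310546875), (140.41268920898438, 192.20436096191406), 5.608334064483643) (196, 69, 92, 122)
[]Traceback (most recent call last):
  File "<stdin>", line 9, in <module>
ValueError: max() iterable argument is empty
```

```bash
python3 - <<'E'
from h import *
p=dict(np.load("w7.npz"));print(onz(p,260,115,.056),onz(p,260,156,.056),proj(p,(.5858,.319,.056)))
go((.5858,.319,.026),np.radians(5.6))
E
```

```text
[0.58267121 0.34814698 0.056     ] [0.58883807 0.28962485 0.056     ] [260.03931203 135.82194993]
at [0.5761 0.2901 0.3286] shift [0.693 0.309 7.565] turn [ 0.001 -0.002 -0.006] t 15.9333
```

Rib confirmed at pixel (260,136), matching the plate-centre estimate. Descend and grip.

Request:
carry_out(
  commands=[
    [[0.35,0.15,0.5,0,0,0],[0.343,0.159,0.6,0,0,0],[0,0,0.7,0,0,0],[0,0,0.7,0,0,0],[0,0,0.7,0,0,0],[0,0,0.7,0,0,0],[0,0,0.7,0,0,0],[0,0,0.6,0,0,0],[0,0,0.5,0,0,0],[0,0,0.5,0,0,0],[0,0,0.4,0,0,0],[0,0,0.4,0,0,0],[0,0,0.3,0,0,0],[0,0,0.2,0,0,0],[0,0,0.065,0,0,0],[0,0,0,0,0,0],[0,0,0,0,0,0],[0,0,0,0,0,0]],
  ],
)

```text
clock: 17.43
position: [0.5863, 0.3195, 0.027]
ee_rot: [0.672, 0.741, 0.001, 0.0]
ft_force: [0.7, -0.6, 0.1]
grip_width: 0.45
grasp_force: 0.0
```

Request:
carry_out(
  commands=[
    [[0,0,0,0,0,0],[0,0,0,0,0,0],[0,0,0,0,0,0],[0,0,0,0,0,0],[0,0,0,0,0,0],[0,0,0,0,0,0],[0,0,0,0,0,0],[0,0,0,0,0,0],[0,0,0,0,0,0],[0,0,0,0,0,0]],
  ],
  hand=1,
  force=100,
)

```text
clock: 18.27
position: [0.5862, 0.3194, 0.0268]
ee_rot: [0.672, 0.741, 0.001, 0.0]
ft_force: [-0.1, -0.1, 5.4]
grip_width: 0.121
grasp_force: 98.4
```

Request:
carry_out(
  commands=[
    [[0,0,-0.1,0,0,0],[0,0,-0.2,0,0,0],[0,0,-0.3,0,0,0],[0,0,-0.4,0,0,0],[0,0,-0.5,0,0,0],[0,0,-0.5,0,0,0],[0,0,-0.5,0,0,0],[0,0,-0.5,0,0,0],[0,0,-0.5,0,0,0],[0,0,-0.5,0,0,0],[0,0,-0.5,0,0,0],[0,0,-0.4,0,0,0],[0,0,-0.3,0,0,0],[0,0,-0.1,0,0,0],[0,0,0,0,0,0],[0,0,0,0,0,0]],
  ],
)

```text
clock: 19.6
position: [0.5854, 0.319, 0.2371]
ee_rot: [0.672, 0.741, -0.0, -0.0]
ft_force: [0.2, 0.2, -4.8]
grip_width: 0.122
grasp_force: 97.8
```

```bash
python3 - <<'E'
from h import *
o=get_obs();print(o["ft_force"].round(1),o["torque"].round(2),o["grip_width"])
go((.6393,-.0074,.245),np.radians(-5.2))
E
```

```text
[ 0.2  0.2 -4.8] [ 0.03 -0.12 -0.02] 0.12229222900797143
at [0.5854 0.319  0.2371] shift [-8.253  0.543 -0.194] turn [-0.008  0.005  1.802] t 19.6
```

Request:
carry_out(
  commands=[
    [[-0.2,0.01,-0.01,0,0,0.2],[-0.4,0.03,-0.01,0,0,0],[-0.5,0.033,-0.01,0,0,0],[-0.6,0.04,-0.01,0,0,0],[-0.6,0.04,-0.01,0,0,0],[-0.6,0.04,-0.01,0,0,0],[-0.6,0.04,-0.01,0,0,0],[-0.6,0.04,-0.01,0,0,0],[-0.6,0.04,-0.01,0,0,0],[-0.6,0.04,-0.01,0,0,0],[-0.6,0.04,-0.01,0,0,0],[-0.6,0.04,-0.01,0,0,0],[-0.6,0.04,-0.01,0,0,0],[-0.5,0.033,-0.01,0,0,0],[-0.4,0.03,-0.01,0,0,0],[-0.25,0.01,0,0,0,0],[0,0,0,0,0,0.5],[0,0,0,0,0,0.5],[0,0,0,0,0,0.5],[0,0,0,0,0,0.1]],
  ],
)

```text
clock: 21.27
position: [0.6326, -0.0088, 0.2434]
ee_rot: [0.739, 0.673, -0.0, -0.0]
ft_force: [-0.3, -0.2, -5.1]
grip_width: 0.122
grasp_force: 97.7
```

Request:
carry_out(
  commands=[
    [[0,0,0,-0.25,0,0],[0,0,0,-0.25,0,0],[0,0,0,-0.25,0,0],[0,0,0,-0.25,0,0],[0,0,0,-0.25,0,0],[0,0,0,-0.25,0,0],[0,0,0,-0.25,0,0],[0,0,0,-0.25,0,0],[0,0,0,0,0,0],[0,0,0,0,0,0],[0,0,0,0,0,0],[0,0,0,0,0,0]],
  ],
)

```text
clock: 22.27
position: [0.6331, -0.0083, 0.2438]
ee_rot: [0.734, 0.671, 0.07, 0.077]
ft_force: [-0.3, -0.2, -5.6]
grip_width: 0.121
grasp_force: 98.1
```

```bash
cat >>h.py <<'E'
def got(pos,yaw,tilt):
    """tool y at yaw, tilted so that the +y side is up by tilt (about tool x)"""
    c,s=np.cos(yaw),np.sin(yaw); y=np.array([c,s,0]);z=np.array([0,0,-1.])
    T=Ro.from_matrix(np.c_[np.cross(y,z),y,z])*Ro.from_rotvec([-tilt,0,0])
    go(pos,q=T.as_quat())
    o=get_obs();print("vertical-world delta mm",((np.asarray(pos)-o["position"])*1000).round(1),"unit up/down in tool",Ro.from_quat(o["ee_rot"]).inv().apply([0,0,-1]).round(4),"station -x in tool",Ro.from_quat(o["ee_rot"]).inv().apply([-np.cos(yaw),-np.sin(yaw),0]).round(4))
E
python3 - <<'E'
from h import *
got((.6393,-.0074,.0768+.06),np.radians(-5.2),np.radians(12))
a,ps=snap("scene");b,pd=snap("side","s8")
o=np.zeros((384*1,800,3),np.uint8)
a=cv2.resize(a[120:270,170:320],(384,384));b=cv2.resize(b[90:260,180:350],(384,384));cv2.imwrite("pics/c8.png",np.hstack([a,b]))
E
```

```text
at [ 0.6331 -0.0083  0.2438] shift [ 0.037 -0.404  2.648] turn [-0.008  0.002  0.005] t 22.2667
vertical-world delta mm [   6.2    0.9 -107. ] unit up/down in tool [ 3.000e-04 -2.071e-01  9.783e-01] station -x in tool [ 5.000e-04 -9.783e-01 -2.071e-01]
```

View pics/c8.png

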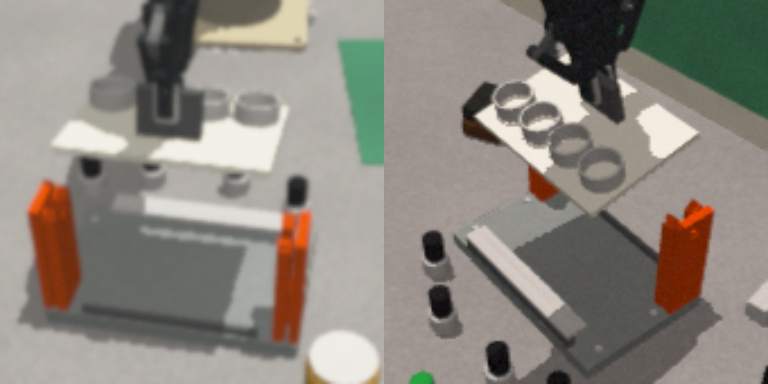

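```bash
cat >>h.py <<'E'
def platept(v):
    o=get_obs();R=Ro.from_quat(o["ee_rot"]).as_matrix()
    x,y,z=np.array(v)/1000-np.array([.028,0,.027]); return o["position"]+R@np.array([y,x,-z])
E
python3 - <<'E'
from h import *
ps,pd=camera_params("scene"),camera_params("side")
print([proj(ps,platept((70,s*97,0))).round(1).tolist() for s in(-1,1)],"obs (191.5,177.8),(276.6,186.4)")
f=170/384
for n,v,ob in(("+x-y top",(70,-97,8),(698,133)),("-x-y bot",(-70,-97,0),(597,213)),("-x+y",(-70,97,8),(477,113))):
    print(n,proj(pd,platept(v)).round(1),(180+(ob[0]-384)*f,90+ob[1]*f))
S=lambda X:Ro.from_rotvec([0,0,np.radians(5.2)]).apply(X-np.array([.5993,-.0038,0]))*1000
print("E",S(platept((-70,0,0))).round(1),"front",S(platept((70,0,0))).round(1))
E
```

```text
[[189.3, 179.5], [274.7, 189.6]] obs (191.5,177.8),(276.6,186.4)
+x-y top [318.6 147.5] (319.01041666666663, 148.88020833333331)
-x-y bot [271.  186.1] (274.296875, 184.296875)
-x+y [219.1 140.1] (221.171875, 140.02604166666666)
E [-56.1  -1.4 197. ] front [ 80.8  -1.4 226.1]
```

```bash
python3 - <<'E'
from h import *
ps,pd=camera_params("scene"),camera_params("side")
W=lambda v:np.array([.5993,-.0038,0])+Ro.from_rotvec([0,0,np.radians(-5.2)]).apply(np.array(v)/1000)
print([proj(ps,W((77,s*90,29))).round(1).tolist() for s in(-1,1)],"obs stop (202,240.3),(270,250)")
print([proj(ps,W((-59,s*97,41))).round(1).tolist() for s in(-1,1)],"lip obs",(170+145*.39,120+203*.39),(170+283*.39,120+222*.39))
print([proj(pd,W((-85,s*97,41))).round(1).tolist() for s in(-1,1)],"lip side obs",(180+90*.4427,90+233*.4427),(180+(568-384)*.4427,90+338*.4427))
E
```

```text
[[201.7, 238.7], [270.1, 248.6]] obs stop (202,240.3),(270,250)
[[213.0, 201.1], [280.2, 209.5]] lip obs (226.55, 199.17000000000002) (280.37, 206.57999999999998)
[[260.2, 238.1], [215.3, 193.0]] lip side obs (219.843, 193.14909999999998) (261.4568, 239.6326)
```

Request:
carry_out(
  commands=[
    [[0.037,0.152,0.032,0,0,0],[0,-0.062,0.294,0,0,0],[0,-0.062,0.294,0,0,0],[0,-0.062,0.294,0,0,0],[0,-0.062,0.294,0,0,0],[0,-0.062,0.294,0,0,0],[0,-0.062,0.294,0,0,0],[0,-0.062,0.294,0,0,0],[0,-0.062,0.294,0,0,0],[0,-0.062,0.294,0,0,0],[0,0,0,0,0,0],[0,0,0,0,0,0]],
  ],
)

```text
clock: 23.37
position: [0.6392, -0.0073, 0.135]
ee_rot: [0.734, 0.671, 0.07, 0.077]
ft_force: [0.3, -0.1, -5.2]
grip_width: 0.116
grasp_force: 98.1
```

```bash
python3 - <<'E'
from h import *
o=get_obs();print(o["ft_force"].round(1))
got((.6393,-.0074,.0788),np.radians(-5.2),np.radians(12))
ps,pd=camera_params("scene"),camera_params("side")
a,_=snap("scene");b,_=snap("side","s9")
a=cv2.resize(a[140:260,180:300],(540,540),interpolation=cv2.INTER_CUBIC);b=cv2.resize(b[110:250,200:340],(260,260));
c=np.zeros((540,800,3),np.uint8);c[:,:540]=a;c[:260,540:]=b
cv2.imwrite("pics/c9.png",c)
f=4.5
print("front corners crop",[((proj(ps,platept((70,s*97,0)))-(180,140))*f).round() for s in(-1,1)])
E
```

```text
[ 0.3 -0.1 -5.2]
at [ 0.6392 -0.0073  0.135 ] shift [-0.002 -0.288  1.375] turn [-0.011  0.004  0.003] t 23.3667
vertical-world delta mm [  0.1  -0.1 -56.2] unit up/down in tool [ 4.000e-04 -2.068e-01  9.784e-01] station -x in tool [ 3.000e-04 -9.784e-01 -2.068e-01]
front corners crop [array([ 64., 343.]), array([420., 391.])]
```

View pics/c9.png

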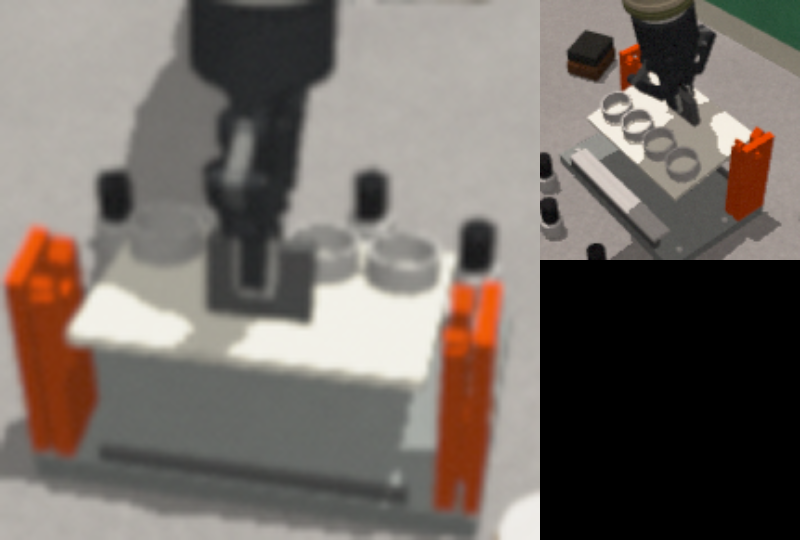

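Request:
carry_out(
  commands=[
    [[0,-0.04,0.19,0,0,0],[0,-0.04,0.19,0,0,0],[0,-0.04,0.19,0,0,0],[0,-0.04,0.19,0,0,0],[0,-0.04,0.19,0,0,0],[0,-0.04,0.19,0,0,0],[0,-0.04,0.19,0,0,0],[0,0,0,0,0,0],[0,0,0,0,0,0]],
  ],
)

```text
clock: 24.22
position: [0.6394, -0.0073, 0.0808]
ee_rot: [0.734, 0.671, 0.07, 0.077]
ft_force: [0.4, 0.6, -4.3]
grip_width: 0.12
grasp_force: 98.1
```

```bash
python3 - <<'E'
from h import *
o=get_obs();print(o["ft_force"].round(1))
got((.6393,-.0074,.0688),np.radians(-5.2),np.radians(12))
S=lambda X:Ro.from_rotvec([0,0,np.radians(5.2)]).apply(X-np.array([.5993,-.0038,0]))*1000
print("E",S(platept((-70,0,0))).round(1),"front",S(platept((70,0,0))).round(1))
E
```

```text
[ 0.4  0.6 -4.3]
at [ 0.6394 -0.0073  0.0808] shift [-0.002 -0.063  0.293] turn [-0.009  0.002  0.002] t 24.2167
vertical-world delta mm [ -0.1  -0.1 -12. ] unit up/down in tool [ 3.000e-04 -2.070e-01  9.783e-01] station -x in tool [ 1.000e-04 -9.783e-01 -2.070e-01]
E [-50.1   0.1  34.1] front [86.9  0.1 63.1]
```

Request:
carry_out(
  commands=[
    [[0,-0.0155,0.073,0,0,0],[0,-0.0155,0.073,0,0,0],[0,-0.0155,0.073,0,0,0],[0,-0.008,0.037,0,0,0],[0,0,0,0,0,0],[0,0,0,0,0,0]],
  ],
)

```text
clock: 24.72
position: [0.6396, -0.0073, 0.0709]
ee_rot: [0.734, 0.671, 0.07, 0.077]
ft_force: [0.2, 0.3, -5.4]
grip_width: 0.119
grasp_force: 98.3
```

Request:
carry_out(
  commands=[
    [[0,-0.005,0.0245,0,0,0],[0,-0.005,0.0245,0,0,0],[0,0,0,0,0,0],[0,0,0,0,0,0]],
  ],
)

```text
clock: 25.05
position: [0.6396, -0.0072, 0.0689]
ee_rot: [0.734, 0.671, 0.071, 0.077]
ft_force: [-0.6, 0.1, -4.4]
grip_width: 0.124
grasp_force: 98.3
```

Request:
carry_out(
  commands=[
    [[0,-0.005,0.0245,0,0,0],[0,-0.061,-0.013,0,0,0],[0,-0.061,-0.013,0,0,0],[0,-0.061,-0.013,0,0,0],[0,-0.061,-0.013,0,0,0],[0,-0.061,-0.013,0,0,0],[0,-0.061,-0.013,0,0,0],[0,0,0,0,0,0],[0,0,0,0,0,0]],
  ],
)

```text
clock: 25.8
position: [0.6247, -0.0058, 0.068]
ee_rot: [0.734, 0.671, 0.071, 0.077]
ft_force: [-0.0, 0.1, -5.6]
grip_width: 0.125
grasp_force: 98.2
```

```bash
python3 - <<'E'
from h import *
o=get_obs();print(o["ft_force"].round(1),o["torque"].round(2))
S=lambda X:Ro.from_rotvec([0,0,np.radians(5.2)]).apply(X-np.array([.5993,-.0038,0]))*1000
print("E",S(platept((-70,0,0))).round(1),"front",S(platept((70,0,0))).round(1))
E
```

```text
[-0.   0.1 -5.6] [ 0.07  0.31 -0.02]
E [-64.8   0.3  21.2] front [72.2  0.4 50.3]
```

Request:
carry_out(
  commands=[
    [[0,-0.05,-0.0105,0,0,0],[0,-0.05,-0.0105,0,0,0],[0,-0.043,-0.009,0,0,0],[0,0,0,0,0,0],[0,0,0,0,0,0]],
  ],
)

```text
clock: 26.22
position: [0.6189, -0.0053, 0.0679]
ee_rot: [0.734, 0.671, 0.071, 0.077]
ft_force: [-0.1, 0.0, -5.4]
grip_width: 0.123
grasp_force: 98.2
```

Request:
carry_out(
  commands=[
    [[0,0.0168,0.0643,0.25,0,0],[0,0.0168,0.0643,0.25,0,0],[0,0.0168,0.0643,0.25,0,0],[0,0.0168,0.0643,0.25,0,0],[0,0.0168,0.0643,0.25,0,0],[0,0.0168,0.0643,0.25,0,0],[0,0,0,0,0,0],[0,0,0,0,0,0]],
  ],
)

```text
clock: 26.88
position: [0.6253, -0.0061, 0.0529]
ee_rot: [0.738, 0.674, 0.018, 0.02]
ft_force: [-0.2, -0.5, -5.0]
grip_width: 0.119
grasp_force: 98.1
```

```bash
python3 - <<'E'
from h import *
o=get_obs();print(o["ft_force"].round(1),o["torque"].round(2))
S=lambda X:Ro.from_rotvec([0,0,np.radians(5.2)]).apply(X-np.array([.5993,-.0038,0]))*1000
print("E",S(platept((-70,0,0))).round(1),"front",S(platept((70,0,0))).round(1))
E
```

```text
[-0.2 -0.5 -5. ] [-0.05 -0.06  0.04]
E [-70.3   0.   20.8] front [69.5  0.  28.2]
```

Request:
carry_out(
  commands=[
    [[0,0.0168,0.0643,0.25,0,0],[0,0.0168,0.0643,0.25,0,0],[0,0,0,0,0,0],[0,0,0,0,0,0]],
  ],
)

```text
clock: 27.22
position: [0.6267, -0.0062, 0.0481]
ee_rot: [0.738, 0.674, 0.0, 0.0]
ft_force: [0.1, -0.1, -6.1]
grip_width: 0.119
grasp_force: 98.1
```

Request:
carry_out(
  commands=[
    [[0,0,0.02,0,0,0],[0,0,0,0,0,0],[0,0,0,0,0,0]],
  ],
)

```text
clock: 27.47
position: [0.6265, -0.006, 0.0475]
ee_rot: [0.738, 0.674, 0.0, 0.0]
ft_force: [0.0, 0.1, -4.0]
grip_width: 0.123
grasp_force: 98.1
```

Slight contact beginning; ease down slightly and release.

Request:
carry_out(
  commands=[
    [[0,0,0.02,0,0,0],[0,0,0,0,0,0],[0,0,0,0,0,0]],
  ],
)

```text
clock: 27.72
position: [0.6267, -0.006, 0.0468]
ee_rot: [0.738, 0.674, 0.0, 0.0]
ft_force: [-1.2, 0.1, -1.0]
grip_width: 0.119
grasp_force: 98.8
```

Request:
carry_out(
  commands=[
    [[0,0,0,0,0,0],[0,0,0,0,0,0],[0,0,0,0,0,0],[0,0,0,0,0,0],[0,0,0,0,0,0],[0,0,0,0,0,0]],
  ],
  hand=0.2,
)

```text
clock: 28.22
position: [0.6268, -0.0061, 0.0466]
ee_rot: [0.738, 0.674, 0.0, 0.0]
ft_force: [0.6, -0.1, -0.5]
grip_width: 0.404
grasp_force: 0.0
```

Request:
carry_out(
  commands=[
    [[0,0,-0.2,0,0,0],[0,0,-0.4,0,0,0],[0,0,-0.6,0,0,0],[0,0,-0.9,0,0,0],[0,0,-0.9,0,0,0],[0,0,-0.9,0,0,0],[0,0,-0.9,0,0,0],[0,0,-0.9,0,0,0],[0,0,-0.7,0,0,0],[-0.9,0,0,0,0,0],[-0.9,0,0,0,0,0],[-0.4,-0.9,0,0,0,0],[0,-0.9,0,0,0,0],[0,0,0,0,0,0],[0,0,0,0,0,0],[0,0,0,0,0,0]],
  ],
)

```text
clock: 29.55
position: [0.5474, -0.0867, 0.3034]
ee_rot: [0.738, 0.675, 0.001, 0.0]
ft_force: [-0.3, 0.1, -0.1]
grip_width: 0.402
grasp_force: 0.0
```

```bash
python3 - <<'E'
from h import *
o=get_obs();print(o["position"],o["clock"],o["grip_width"]*85,o["joint_pos"].round(2))
i,p=snap("wrist","w10");np.savez("w10.npz",**p)
s,_=snap("scene","sc10");d,_=snap("side","sd10")
E
```

```text
[ 0.54740156 -0.08670004  0.30341676] 29.55 34.13458906482883 [-0.49  0.15  0.64  1.57 -0.09  1.45  0.07]
```

View pics/w10.png

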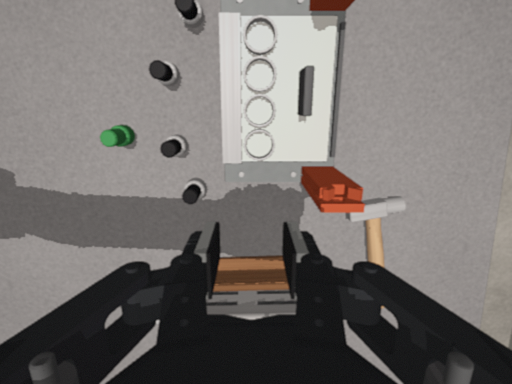

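```bash
python3 - <<'E'
from h import *
ps,pd,pw=camera_params("scene"),camera_params("side"),dict(np.load("w10.npz"))
I={n:cv2.imread(f"pics/{f}.png") for n,f in(("s","sc10"),("d","sd10"),("w","w10"))};P=dict(s=ps,d=pd,w=pw)
old=dict(p0=(.4539,-.1352),p1=(.4348,-.0646),p2=(.4381,.0373),p3=(.4466,.129))
B={n:[b[1] for b in blobs(cv2.cvtColor(I[n],cv2.COLOR_BGR2HSV)[...,2]<50,25,600)] for n in I}
for k,(x,y) in old.items():
    L=[]
    for n in I:
        q=proj(P[n],(x,y,.041));c=min(B[n],key=lambda b:np.hypot(*(np.array(b)-q)));L.append((n,np.round(np.array(c)-q,1).tolist(),c))
    use=[(P[n],*c) for n,d,c in L if np.hypot(*d)<12]
    print(k,tri(use).round(4),[(n,d) for n,d,c in L])
W=lambda v:np.array([.5993,-.0038,0])+Ro.from_rotvec([0,0,np.radians(-5.2)]).apply(np.array(v)/1000)
g=cv2.cvtColor(I["w"],cv2.COLOR_BGR2GRAY)
c=cv2.HoughCircles(g[15:165,240:280],cv2.HOUGH_GRADIENT,1,20,param1=150,param2=12,minRadius=11,maxRadius=18)
for k,y in enumerate((-70.5,-23.5,23.5,70.5)): print("collar",k,W((-32.5,y+.3,28)).round(4),"px top",proj(pw,W((-32.5,y+.3,48))).round(1))
if c is not None: print((c[0]+[240,15,0]).round(1).tolist())
for v in((-71+.5,0,28),(70,0,28),(70,-97,28),(70,97,28)):print(proj(pw,W(v)).round(1))
E
```

```text
p0 [ 0.4534 -0.1357  0.0412] [('s', [0.0, -0.2]), ('d', [0.4, 0.3]), ('w', [-0.6, 0.3])]
p1 [ 0.4347 -0.0645  0.0407] [('s', [0.3, -0.1]), ('d', [0.4, 0.3]), ('w', [-0.1, -0.2])]
p2 [0.4397 0.0369 0.0408] [('s', [0.4, -0.3]), ('d', [0.4, 0.3]), ('w', [3.5, 1.1])]
p3 [0.6238 0.1088 0.1589] [('s', [-6.6, 7.7]), ('d', [15.9, -2.9]), ('w', [34.0, 18.7])]
collar 0 [ 0.5606 -0.0708  0.028 ] px top [259.5 144.8]
collar 1 [ 0.5648 -0.024   0.028 ] px top [259.8 110.1]
collar 2 [0.5691 0.0228 0.028 ] px top [260.1  73.1]
collar 3 [0.5734 0.0697 0.028 ] px top [260.4  33.4]
[[259.5, 36.5, 15.2], [258.5, 141.5, 13.8], [259.5, 74.5, 15.2], [259.5, 110.5, 11.8]]
[232.4  92.9]
[332.4  92.9]
[327.3 161.1]
[338.2  15.2]
```

```bash
python3 - <<'E'
from h import *
ps,pd,pw=camera_params("scene"),camera_params("side"),dict(np.load("w10.npz"))
for n,f,p in(("s","sc10",ps),("d","sd10",pd),("w","w10",pw)):
    V=cv2.cvtColor(cv2.imread(f"pics/{f}.png"),cv2.COLOR_BGR2HSV)[...,2]
    for b in blobs(V<50,25,700):
        X=onz(p,*b[1],.041)
        if .35<X[0]<.7 and -.25<X[1]<.4: print(n,b,X.round(3))
print(proj(pw,(.438,.0373,.041)),proj(pw,(.438,.0373,.058)))
i=cv2.imread("pics/w10.png");h=cv2.cvtColor(i,cv2.COLOR_BGR2HSV);m=((h[...,2]>185)&(h[...,1]<45)).astype(np.uint8);m[:13]=0;m[165:]=0;m[:,:222]=0;m[:,345:]=0
cs,_=cv2.findContours(m,cv2.RETR_EXTERNAL,cv2.CHAIN_APPROX_NONE);c=np.vstack(cs)[:,0]
E=np.array([onz(pw,*c[c[:,1]==r][:,0:1].max(0),r,.028) if 0 else onz(pw,c[c[:,1]==r][:,0].max()+.5,r,.028) for r in range(30,150,5)])
a=np.polyfit(E[:,1],E[:,0],1);print("+x edge: x at y=0",a[1].round(4),"slope deg",np.degrees(np.arctan(a[0])).round(2))
cols=range(285,325,5);F=np.array([onz(pw,q,c[c[:,0]==q][:,1].max()+.5,.028) for q in cols]);print("-y edge",F.mean(0).round(4))
W=lambda v:np.array([.5993,-.0038,0])+Ro.from_rotvec([0,0,np.radians(-5.2)]).apply(np.array(v)/1000)
print("expected",W((69.5,.3,28)),"slope -y edge",W((F.shape[0]*0+30,-96.7,28)))
E
```

```text
s (41, [228.9, 180.8], [227, 177, 5, 9]) [ 0.434 -0.064  0.041]
s (46, [204.7, 183.2], [202, 179, 6, 9]) [ 0.453 -0.135  0.041]
s (41, [262.0, 183.2], [260, 179, 5, 9]) [0.437 0.038 0.041]
s (50, [285.4, 194.7], [283, 190, 6, 10]) [0.484 0.111 0.041]
d (129, [270.7, 193.2], [264, 184, 15, 20]) [ 0.63  -0.003  0.041]
d (93, [201.4, 198.8], [197, 193, 9, 13]) [0.483 0.109 0.041]
d (51, [246.5, 227.6], [231, 212, 33, 31]) [ 0.504 -0.046  0.041]
d (106, [204.6, 223.2], [200, 217, 10, 14]) [0.438 0.036 0.041]
d (117, [230.1, 248.2], [226, 241, 9, 15]) [ 0.435 -0.066  0.041]
d (127, [256.8, 262.0], [252, 255, 10, 15]) [ 0.454 -0.136  0.041]
w (179, [189.1, 11.1], [176, 0, 21, 19]) [0.486 0.105 0.041]
w (145, [164.7, 72.7], [151, 61, 21, 20]) [0.442 0.036 0.041]
w (156, [301.1, 92.1], [299, 69, 6, 46]) [ 0.623 -0.005  0.041]
w (185, [171.3, 147.6], [162, 140, 19, 17]) [ 0.435 -0.064  0.041]
w (238, [191.3, 193.9], [183, 185, 18, 19]) [ 0.453 -0.136  0.041]
[161.15138273  71.60716792] [157.09894154  69.99104077]
+x edge: x at y=0 0.6686 slope deg 5.1
-y edge [ 0.6232 -0.1025  0.028 ]
expected [ 0.66854116 -0.0098002   0.028     ] slope -y edge [ 0.62041236 -0.102821    0.028     ]
```

```bash
python3 - <<'E'
from h import *
go((.4537,-.1355,.030),np.radians(-5.2))
E
```

```text
at [ 0.5479 -0.0868  0.3026] shift [-1.42  -2.237  6.816] turn [0.003 0.006 0.011] t 29.7
```

Request:
carry_out(
  commands=[
    [[-0.3,-0.5,0,0,0,0],[-0.5,-0.8,0.2,0,0,0],[-0.5,-0.7,0.5,0,0,0],[-0.12,-0.237,0.8,0,0,0],[0,0,0.9,0,0,0],[0,0,0.9,0,0,0],[0,0,0.9,0,0,0],[0,0,0.8,0,0,0],[0,0,0.6,0,0,0],[0,0,0.4,0,0,0],[0,0,0.3,0,0,0],[0,0,0.2,0,0,0],[0,0,0.2,0,0,0],[0,0,0.116,0,0,0],[0,0,0,0,0,0],[0,0,0,0,0,0],[0,0,0,0,0,0]],
  ],
  hand=0.2,
)

```text
clock: 31.12
position: [0.4532, -0.1358, 0.0305]
ee_rot: [0.738, 0.674, 0.0, 0.0]
ft_force: [-0.2, 0.3, 0.5]
grip_width: 0.401
grasp_force: 0.0
```

Request:
carry_out(
  commands=[
    [[0,0,0,0,0,0],[0,0,0,0,0,0],[0,0,0,0,0,0],[0,0,0,0,0,0],[0,0,0,0,0,0],[0,0,0,0,0,0],[0,0,0,0,0,0]],
  ],
  hand=1,
  force=40,
)

```text
clock: 31.7
position: [0.4533, -0.1357, 0.0305]
ee_rot: [0.738, 0.674, 0.001, 0.0]
ft_force: [-1.0, 1.1, 5.6]
grip_width: 0.271
grasp_force: 39.2
```

Request:
carry_out(
  commands=[
    [[0,0,-0.2,0,0,0],[0,0,-0.4,0,0,0],[0,0,-0.6,0,0,0],[0,0,-0.7,0,0,0],[0,0,-0.6,0,0,0],[0,0,-0.3,0,0,0],[0,0,0,0,0,0],[0,0,0,0,0,0],[0,0,0,0,0,0]],
  ],
)

```text
clock: 32.45
position: [0.452, -0.1355, 0.1409]
ee_rot: [0.738, 0.674, -0.0, -0.001]
ft_force: [-0.1, -0.6, -1.4]
grip_width: 0.267
grasp_force: 39.5
```

```bash
python3 - <<'E'
from h import *
o=get_obs();print(o["grip_width"]*85,o["ft_force"])
go((.5606,-.0708,.062),np.radians(-5.2))
ps,pd=camera_params("scene"),camera_params("side")
i,_=snap("side","d11");h=cv2.cvtColor(i,cv2.COLOR_BGR2HSV)
X=o["position"].copy();X[2]-=.03;print("base proj",proj(pd,X))
E
```

```text
22.732144058128398 [-0.14743172 -0.62454493 -1.38042117]
at [ 0.452  -0.1355  0.1409] shift [1.855 2.56  1.969] turn [-0.014 -0.001  0.004] t 32.45
base proj [255.50197802 243.28620539]
```

Request:
carry_out(
  commands=[
    [[0.3,0.4,0,0,0,0],[0.45,0.65,0,0,0,0],[0.5,0.7,0,0,0,0],[0.4,0.55,0,0,0,0],[0.205,0.26,0,0,0,0],[0,0,0,0,0,0],[0,0,0,0,0,0],[0,0,0,0,0,0]],
  ],
)

```text
clock: 33.17
position: [0.5603, -0.072, 0.1409]
ee_rot: [0.739, 0.674, -0.001, -0.0]
ft_force: [-0.2, -0.5, -0.7]
grip_width: 0.269
grasp_force: 39.6
```

```bash
python3 - <<'E'
from h import *
go((.5606,-.0708,.060),np.radians(-5.2))
E
```

```text
at [ 0.5603 -0.072   0.1409] shift [0.032 0.009 2.023] turn [-0.019  0.008 -0.008] t 33.1667
```

Request:
carry_out(
  commands=[
    [[0.03,0.01,0.25,0,0,0],[0,0,0.3,0,0,0],[0,0,0.3,0,0,0],[0,0,0.3,0,0,0],[0,0,0.2,0,0,0],[0,0,0.2,0,0,0],[0,0,0.2,0,0,0],[0,0,0.15,0,0,0],[0,0,0.1,0,0,0],[0,0,0.04,0,0,0],[0,0,0,0,0,0],[0,0,0,0,0,0]],
  ],
)

```text
clock: 34.17
position: [0.5622, -0.0699, 0.0606]
ee_rot: [0.738, 0.674, 0.0, 0.0]
ft_force: [0.6, 0.7, -1.5]
grip_width: 0.269
grasp_force: 39.6
```

Request:
carry_out(
  commands=[
    [[0,0,0,0,0,0],[0,0,0,0,0,0],[0,0,0,0,0,0],[0,0,0,0,0,0],[0,0,0,0,0,0],[0,0,-0.2,0,0,0],[0,0,-0.4,0,0,0],[0,0,-0.6,0,0,0],[0,0,-0.6,0,0,0],[0,0,-0.4,0,0,0],[0,0,-0.2,0,0,0],[0,0,0,0,0,0],[0,0,0,0,0,0]],
  ],
  hand=0.2,
)

```text
clock: 35.25
position: [0.5618, -0.0697, 0.156]
ee_rot: [0.738, 0.675, 0.0, -0.0]
ft_force: [-0.3, -0.4, -0.5]
grip_width: 0.4
grasp_force: 0.0
```

```bash
python3 - <<'E'
from h import *
go((.4347,-.0645,.030),np.radians(-5.2))
E
```

```text
at [ 0.5618 -0.0697  0.156 ] shift [-0.158 -3.178  3.151] turn [ 0.    -0.003  0.005] t 35.25
```

Request:
carry_out(
  commands=[
    [[-0.028,-0.478,0,0,0,0],[-0.04,-0.8,0,0,0,0],[-0.04,-0.9,0,0,0,0],[-0.05,-0.7,0,0,0,0],[0,-0.3,0.2,0,0,0],[0,0,0.5,0,0,0],[0,0,0.6,0,0,0],[0,0,0.6,0,0,0],[0,0,0.5,0,0,0],[0,0,0.4,0,0,0],[0,0,0.2,0,0,0],[0,0,0.15,0,0,0],[0,0,0,0,0,0],[0,0,0,0,0,0],[0,0,0,0,0,0]],
  ],
)

```text
clock: 36.5
position: [0.4353, -0.0647, 0.0309]
ee_rot: [0.738, 0.674, 0.001, 0.0]
ft_force: [0.7, 0.2, 0.3]
grip_width: 0.403
grasp_force: 0.0
```

Request:
carry_out(
  commands=[
    [[0,0,0,0,0,0],[0,0,0,0,0,0],[0,0,0,0,0,0],[0,0,0,0,0,0],[0,0,0,0,0,0],[0,0,0,0,0,0],[0,0,0,0,0,0]],
  ],
  hand=1,
)

```text
clock: 37.08
position: [0.4354, -0.0646, 0.0311]
ee_rot: [0.738, 0.674, 0.001, 0.0]
ft_force: [-1.4, -0.6, 5.1]
grip_width: 0.265
grasp_force: 38.9
```

Request:
carry_out(
  commands=[
    [[0,0,-0.2,0,0,0],[0,0,-0.4,0,0,0],[0,0,-0.6,0,0,0],[0,0,-0.7,0,0,0],[0,0,-0.6,0,0,0],[0,0,-0.4,0,0,0],[0,0,0,0,0,0],[0,0,0,0,0,0],[0,0,0,0,0,0]],
  ],
)

```text
clock: 37.83
position: [0.4343, -0.0647, 0.1458]
ee_rot: [0.738, 0.674, -0.0, -0.0]
ft_force: [0.2, 0.4, -1.9]
grip_width: 0.267
grasp_force: 39.5
```

```bash
python3 - <<'E'
from h import *
go((.5648,-.0240,.060),np.radians(-5.2))
E
```

```text
at [ 0.4343 -0.0647  0.1458] shift [1.306 3.159 2.144] turn [-0.005 -0.002  0.003] t 37.8333
```

Request:
carry_out(
  commands=[
    [[0.2,0.4,0,0,0,0],[0.3,0.75,0,0,0,0],[0.3,0.8,0,0,0,0],[0.3,0.75,0,0,0,0],[0.206,0.459,0,0,0,0],[0,0,0,0,0,0],[0,0,0,0,0,0],[0,0,0,0,0,0],[0,0,0.3,0,0,0],[0,0,0.35,0,0,0],[0,0,0.35,0,0,0],[0,0,0.3,0,0,0],[0,0,0.2,0,0,0],[0,0,0.2,0,0,0],[0,0,0.2,0,0,0],[0,0,0.15,0,0,0],[0,0,0.094,0,0,0],[0,0,0,0,0,0],[0,0,0,0,0,0],[0,0,0,0,0,0]],
  ],
)

```text
clock: 39.5
position: [0.5657, -0.0241, 0.0609]
ee_rot: [0.738, 0.674, 0.0, 0.0]
ft_force: [-0.6, -0.0, -1.1]
grip_width: 0.263
grasp_force: 39.8
```

Request:
carry_out(
  commands=[
    [[0,0,0,0,0,0],[0,0,0,0,0,0],[0,0,0,0,0,0],[0,0,0,0,0,0],[0,0,0,0,0,0],[0,0,-0.2,0,0,0],[0,0,-0.4,0,0,0],[0,0,-0.6,0,0,0],[0,0,-0.6,0,0,0],[0,0,-0.4,0,0,0],[0,0,-0.2,0,0,0],[0,0,0,0,0,0],[0,0,0,0,0,0]],
  ],
  hand=0.2,
)

```text
clock: 40.58
position: [0.5652, -0.024, 0.1563]
ee_rot: [0.738, 0.674, 0.0, -0.0]
ft_force: [-0.0, 0.5, -1.0]
grip_width: 0.403
grasp_force: 0.0
```

```bash
python3 - <<'E'
from h import *
ps,pd=camera_params("scene"),camera_params("side");L=[]
for n,p in(("scene",ps),("side",pd)):
    V=cv2.cvtColor(snap(n,n+"12")[0],cv2.COLOR_BGR2HSV)[...,2];B=blobs(V<50,25,700)
    for x,y,z in((.438,.0373,.041),(.4835,.11,.041),(.5606,-.0708,.069),(.5648,-.024,.069)):
        q=proj(p,(x,y,z));c=min(B,key=lambda b:np.hypot(*(np.array(b[1])-q)));print(n,(x,y),c[0],c[1],(np.array(c[1])-q).round(1))
go((.438,.037,.030),np.radians(-5.2))
E
```

```text
scene (0.438, 0.0373) 40 [262.0, 183.3] [ 0.4 -0.2]
scene (0.4835, 0.11) 50 [285.4, 194.7] [0.2 0.1]
scene (0.5606, -0.0708) 66 [219.7, 201.2] [0.7 0.4]
scene (0.5648, -0.024) 60 [235.5, 202.8] [-0.1 -0.1]
side (0.438, 0.0373) 106 [204.6, 223.1] [0.4 0.2]
side (0.4835, 0.11) 93 [201.4, 198.8] [0.2 0.3]
side (0.5606, -0.0708) 112 [270.6, 213.2] [ 0.3 -0.2]
side (0.5648, -0.024) 102 [258.6, 202.7] [0.3 0.2]
at [ 0.5647 -0.024   0.1553] shift [ 1.234 -3.286  3.139] turn [-0.017  0.003  0.004] t 40.6833
```

Both punches seated (residuals ≤0.8 px at the correct height). Next punch.

Request:
carry_out(
  commands=[
    [[0.2,-0.5,0,0,0,0],[0.3,-0.8,0,0,0,0],[0.3,-0.9,0,0,0,0],[0.3,-0.7,0,0,0,0],[0.134,-0.386,0.2,0,0,0],[0,0,0.5,0,0,0],[0,0,0.6,0,0,0],[0,0,0.6,0,0,0],[0,0,0.5,0,0,0],[0,0,0.4,0,0,0],[0,0,0.2,0,0,0],[0,0,0.14,0,0,0],[0,0,0,0,0,0],[0,0,0,0,0,0],[0,0,0,0,0,0]],
  ],
)

```text
clock: 41.93
position: [0.4395, 0.0371, 0.0317]
ee_rot: [0.738, 0.674, 0.001, 0.0]
ft_force: [1.0, -0.8, 0.4]
grip_width: 0.399
grasp_force: 0.0
```

Request:
carry_out(
  commands=[
    [[0,0,0,0,0,0],[0,0,0,0,0,0],[0,0,0,0,0,0],[0,0,0,0,0,0],[0,0,0,0,0,0],[0,0,0,0,0,0],[0,0,0,0,0,0]],
  ],
  hand=1,
)

```text
clock: 42.52
position: [0.4395, 0.0372, 0.0317]
ee_rot: [0.738, 0.674, 0.001, 0.0]
ft_force: [-2.2, -0.3, 6.4]
grip_width: 0.267
grasp_force: 39.2
```

Request:
carry_out(
  commands=[
    [[0,0,-0.2,0,0,0],[0,0,-0.4,0,0,0],[0,0,-0.6,0,0,0],[0,0,-0.7,0,0,0],[0,0,-0.6,0,0,0],[0,0,-0.4,0,0,0],[0,0,0,0,0,0],[0,0,0,0,0,0],[0,0,0,0,0,0],[0,0,0,0,0,0]],
  ],
)

```text
clock: 43.35
position: [0.4381, 0.0368, 0.146]
ee_rot: [0.738, 0.674, -0.001, -0.0]
ft_force: [-0.3, 0.6, -1.2]
grip_width: 0.267
grasp_force: 39.6
```

```bash
python3 - <<'E'
from h import *
go((.5691,.0228,.060),np.radians(-5.2))
E
```

```text
at [0.4381 0.0368 0.146 ] shift [-0.05   3.296  2.143] turn [-0.016  0.008  0.002] t 43.35
```

Request:
carry_out(
  commands=[
    [[0,0.5,0,0,0,0],[-0.01,0.75,0,0,0,0],[-0.02,0.8,0,0,0,0],[-0.02,0.75,0,0,0,0],[0,0.476,0,0,0,0],[0,0,0,0,0,0],[0,0,0,0,0,0],[0,0,0,0,0,0],[0,0,0.3,0,0,0],[0,0,0.35,0,0,0],[0,0,0.35,0,0,0],[0,0,0.3,0,0,0],[0,0,0.2,0,0,0],[0,0,0.2,0,0,0],[0,0,0.2,0,0,0],[0,0,0.15,0,0,0],[0,0,0.094,0,0,0],[0,0,0,0,0,0],[0,0,0,0,0,0],[0,0,0,0,0,0]],
  ],
)

```text
clock: 45.02
position: [0.5696, 0.0231, 0.0616]
ee_rot: [0.738, 0.674, 0.0, 0.0]
ft_force: [-0.0, -0.2, -0.5]
grip_width: 0.268
grasp_force: 39.9
```

Request:
carry_out(
  commands=[
    [[0,0,0,0,0,0],[0,0,0,0,0,0],[0,0,0,0,0,0],[0,0,0,0,0,0],[0,0,0,0,0,0],[0,0,-0.2,0,0,0],[0,0,-0.4,0,0,0],[0,0,-0.6,0,0,0],[0,0,-0.6,0,0,0],[0,0,-0.4,0,0,0],[0,0,-0.2,0,0,0],[0,0,0,0,0,0],[0,0,0,0,0,0]],
  ],
  hand=0.2,
)

```text
clock: 46.1
position: [0.5691, 0.0233, 0.1569]
ee_rot: [0.738, 0.674, 0.0, -0.0]
ft_force: [0.5, 0.2, -0.4]
grip_width: 0.398
grasp_force: 0.0
```

```bash
python3 - <<'E'
from h import *
go((.4835,.110,.032),np.radians(-5.2))
E
```

```text
at [0.5691 0.0233 0.1569] shift [ 1.966 -2.326  3.124] turn [-0.    -0.004  0.005] t 46.1
```

Request:
carry_out(
  commands=[
    [[0.3,-0.4,0,0,0,0],[0.5,-0.6,0,0,0,0],[0.5,-0.6,0,0,0,0],[0.4,-0.5,0,0,0,0],[0.266,-0.226,0.2,0,0,0],[0,0,0.5,0,0,0],[0,0,0.6,0,0,0],[0,0,0.6,0,0,0],[0,0,0.5,0,0,0],[0,0,0.4,0,0,0],[0,0,0.2,0,0,0],[0,0,0.124,0,0,0],[0,0,0,0,0,0],[0,0,0,0,0,0],[0,0,0,0,0,0]],
  ],
)

```text
clock: 47.35
position: [0.4842, 0.11, 0.033]
ee_rot: [0.738, 0.674, 0.001, 0.0]
ft_force: [-0.3, 0.1, -0.4]
grip_width: 0.4
grasp_force: 0.0
```

Request:
carry_out(
  commands=[
    [[0,0,0,0,0,0],[0,0,0,0,0,0],[0,0,0,0,0,0],[0,0,0,0,0,0],[0,0,0,0,0,0],[0,0,0,0,0,0],[0,0,0,0,0,0]],
  ],
  hand=1,
)

```text
clock: 47.93
position: [0.4842, 0.1101, 0.0332]
ee_rot: [0.738, 0.674, 0.001, -0.0]
ft_force: [-2.2, -0.7, 6.4]
grip_width: 0.267
grasp_force: 39.1
```

Request:
carry_out(
  commands=[
    [[0,0,-0.2,0,0,0],[0,0,-0.4,0,0,0],[0,0,-0.6,0,0,0],[0,0,-0.7,0,0,0],[0,0,-0.6,0,0,0],[0,0,-0.4,0,0,0],[0,0,0,0,0,0],[0,0,0,0,0,0],[0,0,0,0,0,0],[0,0,0,0,0,0]],
  ],
)

```text
clock: 48.77
position: [0.4829, 0.1096, 0.1472]
ee_rot: [0.738, 0.674, -0.001, -0.0]
ft_force: [-0.7, 0.3, -1.8]
grip_width: 0.263
grasp_force: 39.5
```

```bash
python3 - <<'E'
from h import *
go((.5734,.0697,.061),np.radians(-5.2))
E
```

```text
at [0.4829 0.1096 0.1472] shift [-0.788  2.346  2.152] turn [-0.015  0.009  0.003] t 48.7667
```

Request:
carry_out(
  commands=[
    [[-0.1,0.4,0,0,0,0],[-0.2,0.5,0,0,0,0],[-0.2,0.6,0,0,0,0],[-0.2,0.5,0,0,0,0],[-0.088,0.326,0,0,0,0],[0,0,0,0,0,0],[0,0,0,0,0,0],[0,0,0,0,0,0],[0,0,0.3,0,0,0],[0,0,0.35,0,0,0],[0,0,0.35,0,0,0],[0,0,0.3,0,0,0],[0,0,0.2,0,0,0],[0,0,0.2,0,0,0],[0,0,0.2,0,0,0],[0,0,0.15,0,0,0],[0,0,0.094,0,0,0],[0,0,0,0,0,0],[0,0,0,0,0,0],[0,0,0,0,0,0]],
  ],
)

```text
clock: 50.43
position: [0.5738, 0.0701, 0.0629]
ee_rot: [0.738, 0.674, 0.0, 0.0]
ft_force: [0.6, 0.2, -2.1]
grip_width: 0.267
grasp_force: 39.7
```

Request:
carry_out(
  commands=[
    [[0,0,0,0,0,0],[0,0,0,0,0,0],[0,0,0,0,0,0],[0,0,0,0,0,0],[0,0,0,0,0,0],[0,0,-0.2,0,0,0],[0,0,-0.4,0,0,0],[0,0,-0.6,0,0,0],[0,0,-0.8,0,0,0],[0,0,-0.8,0,0,0],[0,0,-0.8,0,0,0],[0,0,-0.8,0,0,0],[0,0,-0.6,0,0,0],[0,0,-0.3,0,0,0],[0,0,0,0,0,0],[0,0,0,0,0,0]],
  ],
  hand=0.2,
)

```text
clock: 51.77
position: [0.5734, 0.07, 0.2742]
ee_rot: [0.738, 0.674, 0.0, -0.0]
ft_force: [-1.0, -0.5, -1.1]
grip_width: 0.399
grasp_force: 0.0
```

```bash
python3 - <<'E'
from h import *
ps,pd=camera_params("scene"),camera_params("side");L=[]
I={}
for n,p in(("scene",ps),("side",pd)):
    I[n]=snap(n,n+"13")[0];V=cv2.cvtColor(I[n],cv2.COLOR_BGR2HSV)[...,2];B=blobs(V<50,25,700)
    for x,y,z in((.5606,-.0708,.069),(.5648,-.024,.069),(.5691,.0228,.069),(.5734,.0697,.069),(.5222-.027,-.3065+.002,.14),(.5222+.027,-.3065-.002,.14)):
        q=proj(p,(x,y,z));c=min(B,key=lambda b:np.hypot(*(np.array(b[1])-q)));print(n,(x,y),c[0],c[1],(np.array(c[1])-q).round(1))
go((.5222,-.3065,.30),np.radians(-4))
E
```

```text
scene (0.5606, -0.0708) 66 [219.7, 201.2] [0.7 0.4]
scene (0.5648, -0.024) 70 [235.8, 202.7] [ 0.2 -0.2]
scene (0.5691, 0.0228) 60 [252.6, 204.8] [ 0.1 -0.3]
scene (0.5734, 0.0697) 55 [269.8, 207.4] [0.1 0.2]
scene (0.4952, -0.3045) 48 [139.6, 161.4] [-0.2 -0.2]
scene (0.5492, -0.3085) 55 [131.6, 172.9] [-0.  -0.1]
side (0.5606, -0.0708) 117 [270.8, 212.9] [ 0.5 -0.5]
side (0.5648, -0.024) 107 [258.6, 202.7] [0.3 0.2]
side (0.5691, 0.0228) 104 [246.8, 192.4] [-0.3  0.3]
side (0.5734, 0.0697) 99 [236.6, 182.4] [0.2 0.2]
side (0.4952, -0.3045) 148 [334.2, 274.5] [0.6 0.8]
side (0.5492, -0.3085) 147 [353.1, 259.1] [0.4 0.7]
at [0.5728 0.07   0.2729] shift [-9.489 -0.411 -0.669] turn [-0.02   0.007 -0.197] t 51.8667
```

Request:
carry_out(
  commands=[
    [[-0.4,-0.02,-0.1,0,0,0],[-0.8,-0.03,-0.1,0,0,0],[-0.9,-0.04,-0.1,0,0,0],[-0.9,-0.04,-0.1,0,0,0],[-0.9,-0.04,-0.1,0,0,0],[-0.9,-0.04,-0.1,0,0,0],[-0.9,-0.04,-0.07,0,0,0],[-0.9,-0.04,0,0,0,0],[-0.9,-0.04,0,0,0,0],[-0.9,-0.04,0,0,0,0],[-0.7,-0.04,0,0,0,0],[-0.389,-0.001,0,0,0,-0.19],[0,0,0,0,0,0],[0,0,0,0,0,0],[0,0,0,0,0,0]],
  ],
  hand=-1,
)

```text
clock: 53.12
position: [0.5227, -0.3058, 0.3005]
ee_rot: [0.732, 0.682, -0.0, -0.001]
ft_force: [0.8, -0.3, -0.3]
grip_width: 1.001
grasp_force: 0.0
```

```bash
python3 - <<'E'
from h import *
go((.5222,-.3065,.125),np.radians(-4))
E
```

```text
at [ 0.5227 -0.3058  0.3005] shift [-0.02  -0.006  4.388] turn [-0.011 -0.007 -0.006] t 53.1167
```

Request:
carry_out(
  commands=[
    [[-0.02,0,0.4,0,0,0],[0,0,0.6,0,0,0],[0,0,0.7,0,0,0],[0,0,0.7,0,0,0],[0,0,0.6,0,0,0],[0,0,0.5,0,0,0],[0,0,0.4,0,0,0],[0,0,0.3,0,0,0],[0,0,0.188,0,0,0],[0,0,0,0,0,0],[0,0,0,0,0,0],[0,0,0,0,0,0]],
  ],
)

```text
clock: 54.12
position: [0.5233, -0.3074, 0.1267]
ee_rot: [0.732, 0.682, 0.0, 0.001]
ft_force: [-0.3, -0.6, 0.5]
grip_width: 1.001
grasp_force: 0.0
```

Request:
carry_out(
  commands=[
    [[0,0,0,0,0,0],[0,0,0,0,0,0],[0,0,0,0,0,0],[0,0,0,0,0,0],[0,0,0,0,0,0],[0,0,0,0,0,0],[0,0,0,0,0,0],[0,0,0,0,0,0],[0,0,0,0,0,0],[0,0,0,0,0,0],[0,0,0,0,0,0],[0,0,0,0,0,0]],
  ],
  hand=1,
  force=50,
)

```text
clock: 55.12
position: [0.5231, -0.3079, 0.1271]
ee_rot: [0.732, 0.682, 0.0, 0.001]
ft_force: [-2.2, 0.7, 10.1]
grip_width: 0.443
grasp_force: 50.9
```

Request:
carry_out(
  commands=[
    [[0,0,-0.1,0,0,0],[0,0,-0.2,0,0,0],[0,0,-0.3,0,0,0],[0,0,-0.3,0,0,0],[0,0,-0.4,0,0,0],[0,0,-0.4,0,0,0],[0,0,-0.4,0,0,0],[0,0,-0.4,0,0,0],[0,0,-0.4,0,0,0],[0,0,-0.4,0,0,0],[0,0,-0.4,0,0,0],[0,0,-0.3,0,0,0],[0,0,-0.2,0,0,0],[0,0,0,0,0,0],[0,0,0,0,0,0],[0,0,0,0,0,0]],
  ],
)

```text
clock: 56.45
position: [0.5225, -0.3069, 0.2928]
ee_rot: [0.732, 0.682, -0.0, -0.001]
ft_force: [-0.4, -0.1, -4.6]
grip_width: 0.446
grasp_force: 51.7
```

```bash
python3 - <<'E'
from h import *
o=get_obs();print(o["grip_width"]*85,o["ft_force"].round(1),o["joint_pos"].round(2))
go((.6552,-.0092,.29),np.radians(84.8))
E
```

```text
37.94902282174749 [-0.4 -0.1 -4.6] [-0.22  0.35  0.89  1.45 -0.27  1.47  0.6 ]
at [ 0.5225 -0.3069  0.2928] shift [7.658 2.786 0.071] turn [-5.0000e-03 -1.5000e-02 -1.4806e+01] t 56.45
```

Request:
carry_out(
  commands=[
    [[0,0,0,0,0,-0.4],[0,0,0,0,0,-0.8],[0,0,0,0,0,-0.8],[0,0,0,0,0,-0.8],[0,0,0,0,0,-0.8],[0,0,0,0,0,-0.8],[0,0,0,0,0,-0.8],[0,0,0,0,0,-0.8],[0,0,0,0,0,-0.8],[0,0,0,0,0,-0.8],[0,0,0,0,0,-0.8],[0,0,0,0,0,-0.8],[0,0,0,0,0,-0.8],[0,0,0,0,0,-0.8],[0,0,0,0,0,-0.8],[0,0,0,0,0,-0.8],[0,0,0,0,0,-0.8],[0,0,0,0,0,-0.8],[0,0,0,0,0,-0.6],[0,0,0,0,0,-0.2]],
  ],
)

```text
clock: 58.12
position: [0.5224, -0.3071, 0.2926]
ee_rot: [0.044, 0.999, 0.0, -0.001]
ft_force: [0.1, 0.9, -4.6]
grip_width: 0.443
grasp_force: 51.7
```

```bash
python3 - <<'E'
from h import *
go((.6552,-.0092,.29),np.radians(84.8))
E
```

```text
at [ 0.5224 -0.3071  0.2926] shift [-2.649  7.711  0.066] turn [ 0.006 -0.016  0.021] t 58.1167
```

Request:
carry_out(
  commands=[
    [[-0.1,0.3,0,0,0,0],[-0.2,0.5,0,0,0,0],[-0.2,0.6,0,0,0,0],[-0.2,0.6,0,0,0,0],[-0.2,0.6,0,0,0,0],[-0.2,0.6,0,0,0,0],[-0.2,0.6,0,0,0,0],[-0.2,0.6,0,0,0,0],[-0.2,0.6,0,0,0,0],[-0.2,0.6,0,0,0,0],[-0.2,0.6,0,0,0,0],[-0.2,0.6,0,0,0,0],[-0.2,0.5,0,0,0,0],[-0.15,0.31,0,0,0,0.02],[0,0.1,0,0,0,0],[0,0,0,0,0,0],[0,0,0,0,0,0],[0,0,0,0,0,0],[0,0,0,0,0,0]],
  ],
)

```text
clock: 59.7
position: [0.6562, -0.0115, 0.294]
ee_rot: [0.048, 0.999, -0.0, 0.0]
ft_force: [0.1, -1.2, -5.5]
grip_width: 0.441
grasp_force: 51.7
```

```bash
python3 - <<'E'
from h import *
go((.6552,-.0092,.175),np.radians(84.8))
i,p=snap("wrist","w14");g=cv2.cvtColor(i,cv2.COLOR_BGR2HSV)
E
```

```text
at [ 0.6562 -0.0115  0.294 ] shift [0.031 0.055 2.975] turn [-0.003  0.002 -0.05 ] t 59.7
```

Request:
carry_out(
  commands=[
    [[-0.03,0.06,0.2,0,0,-0.05],[0,0,0.4,0,0,0],[0,0,0.4,0,0,0],[0,0,0.4,0,0,0],[0,0,0.4,0,0,0],[0,0,0.4,0,0,0],[0,0,0.4,0,0,0],[0,0,0.2,0,0,0],[0,0,0.1,0,0,0],[0,0,0,0,0,0],[0,0,0,0,0,0],[0,0,0,0,0,0]],
  ],
)

```text
clock: 60.75
position: [0.6585, -0.0077, 0.1789]
ee_rot: [0.044, 0.999, 0.0, 0.001]
ft_force: [0.2, -0.2, -3.9]
grip_width: 0.439
grasp_force: 51.7
```

```bash
python3 - <<'E'
from h import *
go((.6575,-.0090,.150),np.radians(84.8));print(get_obs()["ft_force"].round(1))
i,p=snap("wrist","w15");j,ps=snap("scene","sc15")
cv2.imwrite("pics/c15.png",np.hstack([cv2.resize(i[130:300],(512,213),interpolation=cv2.INTER_CUBIC)[:,:512],cv2.resize(j[165:245,175:300],(288,213))]))
E
```

```text
at [ 0.6585 -0.0077  0.1789] shift [ 0.023 -0.036  0.721] turn [0.003 0.016 0.022] t 60.75
[ 0.2 -0.2 -3.9]
```

View pics/c15.png

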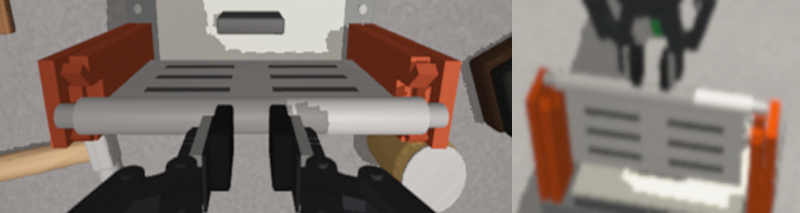

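Request:
carry_out(
  commands=[
    [[0.023,-0.036,0.08,0,0,0.02],[0,0,0.08,0,0,0],[0,0,0.08,0,0,0],[0,0,0.08,0,0,0],[0,0,0.08,0,0,0],[0,0,0.08,0,0,0],[0,0,0,0,0,0],[0,0,0,0,0,0]],
  ],
)

```text
clock: 61.52
position: [0.6567, -0.0089, 0.1582]
ee_rot: [0.045, 0.999, -0.0, -0.0]
ft_force: [-0.5, -0.3, -3.2]
grip_width: 0.44
grasp_force: 51.7
```

Request:
carry_out(
  commands=[
    [[0,0,0.06,0,0,0],[0,0,0.06,0,0,0],[0,0,0.04,0,0,0],[0,0,0,0,0,0],[0,0,0,0,0,0]],
  ],
)

```text
clock: 61.93
position: [0.657, -0.0089, 0.1523]
ee_rot: [0.045, 0.999, 0.0, 0.0]
ft_force: [-0.5, -0.1, -3.0]
grip_width: 0.446
grasp_force: 52.0
```

Request:
carry_out(
  commands=[
    [[0,0,0.03,0,0,0],[0,0,0.02,0,0,0],[0,0,0,0,0,0],[0,0,0,0,0,0],[0,0,0,0,0,0]],
  ],
)

```text
clock: 62.35
position: [0.6572, -0.009, 0.152]
ee_rot: [0.045, 0.999, 0.0, 0.001]
ft_force: [-6.1, 0.4, 11.2]
grip_width: 0.44
grasp_force: 54.0
```

Request:
carry_out(
  commands=[
    [[0,0,0,0,0,0],[0,0,0,0,0,0],[0,0,0,0,0,0],[0,0,0,0,0,0],[0,0,0,0,0,0],[0,0,0,0,0,0],[0,0,0,0,0,0],[0,0,0,0,0,0],[0,0,0,0,0,0],[0,0,0,0,0,0]],
  ],
  hand=-1,
)

```text
clock: 63.18
position: [0.6569, -0.0089, 0.1502]
ee_rot: [0.045, 0.999, 0.0, 0.0]
ft_force: [0.0, 0.3, 0.1]
grip_width: 1.001
grasp_force: 0.0
```

Request:
carry_out(
  commands=[
    [[0,0,-0.2,0,0,0],[0,0,-0.4,0,0,0],[0,0,-0.6,0,0,0],[0,0,-0.8,0,0,0],[0,0,-0.8,0,0,0],[0,0,-0.8,0,0,0],[0,0,-0.8,0,0,0],[0.3,0,-0.8,0,0,0],[0.3,0,-0.7,0,0,0],[0.3,0,-0.4,0,0,0],[0,0,0,0,0,0],[0,0,0,0,0,0],[0,0,0,0,0,0]],
  ],
)

```text
clock: 64.27
position: [0.621, -0.0056, 0.4015]
ee_rot: [0.045, 0.999, 0.0, -0.0]
ft_force: [1.8, -0.8, -1.6]
grip_width: 1.0
grasp_force: 0.0
```

```bash
python3 - <<'E'
from h import *
o=get_obs();print(o["position"],o["ft_force"].round(1))
pw=camera_params("wrist");ps,pd=camera_params("scene"),camera_params("side")
W=lambda v:np.array([.5993,-.0038,0])+Ro.from_rotvec([0,0,np.radians(-5.2)]).apply(np.array(v)/1000)
P=dict(wrist=pw,scene=ps,side=pd);D={}
for n in P:
    V=cv2.cvtColor(snap(n,n+"16")[0],cv2.COLOR_BGR2HSV)[...,2];B=blobs(V<50,20,700)
    for k,v in dict(bm=(56,-27,165),bp=(56,27,165),c0=(-32.5,-70.2,69),c1=(-32.5,-23.2,69),c2=(-32.5,23.8,69),c3=(-32.5,70.8,69)).items():
        q=proj(P[n],W(v));c=min(B,key=lambda b:np.hypot(*(np.array(b[1])-q)));D.setdefault(k,[]).append((P[n],*c[1]));print(n,k,c[0],c[1],(np.array(c[1])-q).round(1))
for k in("bm","bp"):print(k,tri(D[k]).round(4))
i=cv2.imread("pics/wrist16.png")
q=proj(pw,W((56,0,145))).astype(int);print(q)
a=i[max(0,q[1]-60):q[1]+60,q[0]-120:q[0]+120];cv2.imwrite("pics/c16.png",cv2.resize(a,(800,int(800*a.shape[0]/a.shape[1])),interpolation=cv2.INTER_CUBIC))
E
```

```text
[ 0.62097437 -0.0055801   0.40154148] [ 1.8 -0.8 -1.6]
wrist bm 118 [231.3, 184.1] [-0.6 -0.5]
wrist bp 118 [270.3, 184.4] [-0.4 -0.2]
wrist c0 69 [209.6, 117.9] [1.4 1.1]
wrist c1 69 [209.6, 117.9] [-27.4   1.1]
wrist c2 38 [290.8, 116.1] [25.  -0.7]
wrist c3 38 [290.8, 116.1] [-3.8 -0.7]
scene bm 58 [222.3, 197.3] [-2.   0.5]
scene bp 65 [249.0, 200.9] [2.5 1.3]
scene c0 58 [222.3, 197.3] [ 3.3 -3.5]
scene c1 24 [235.8, 200.1] [ 0.2 -2.8]
scene c2 65 [249.0, 200.9] [-3.5 -4.2]
scene c3 22 [270.0, 204.3] [ 0.4 -2.9]
side bm 92 [288.3, 160.1] [0.5 0.6]
side bp 86 [273.9, 149.2] [0.4 0.5]
side c0 108 [270.5, 213.1] [ 0.3 -0.3]
side c1 101 [258.5, 202.7] [0.2 0.2]
side c2 99 [246.8, 192.3] [-0.3  0.2]
side c3 99 [236.6, 182.4] [0.2 0.1]
bm [ 0.6527 -0.0382  0.1639]
bp [0.6587 0.0202 0.1615]
[251 181]
```

View pics/c16.png

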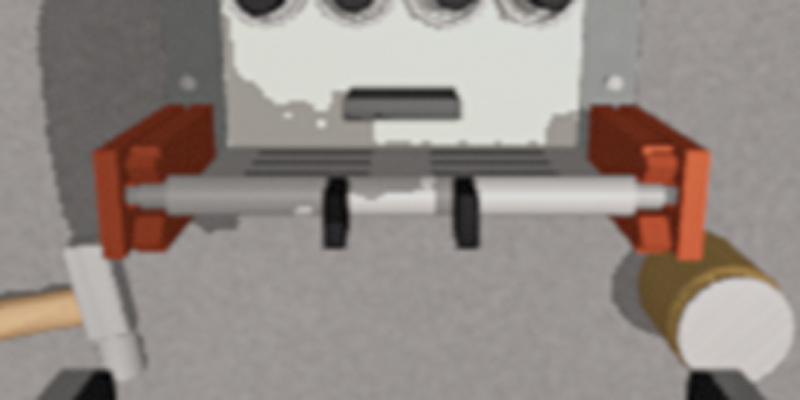

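The guard is back as it was at the start: both blocks are within 0.3 px of their first positions, and the pins reach into the keepers. All four punches read seated in the side view.

```bash
python3 -c "from workcell import hand_in;print(hand_in())"
```

```text
the job is handed in; nothing more can be done
None
```

I handed the job in at about 64 s: the plate is home under the lip, all four punches stand in its collars, and the guard hangs on its hinge with both pins sprung home; hand-in returned no verdict, so this rests on my last camera check.

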